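# Back off the shaft gauge stop by four clicks and lock it

### The job

The next shafts are to be cut 2 mm longer: back the stop of the length gauge off by exactly four clicks, by turning the round orange knob clockwise (half a millimetre a click; count the clicks by feel, after the free play, and leave the knob resting in the fourth). Only then swing the red lock lever all the way over to the far side. Leave the screwdriver, the tin, the bottle and the mug where they stand.

Things in the scene. Friction and masses are not known exactly. Their poses are not given: they have to be found in the camera images.
- gauge: the length gauge, fixed to the bench: aluminium rail 75 mm wide, 30 mm high, along its own y from -210 to +430 mm. Origin on the bench under the knob's housing, on the rail's centre line; x points across the rail to its far side (away from the robot), y along the rail to the shaft, z up. Grey sloping housing at the origin: within 50 mm in y and 55 mm in x, up to 147 mm high
- knob_grip (a point): centre of the round orange knob, a plain ribbed cylinder 44 mm in diameter, 36 mm long along its axis. z is the turning axis, pointing out of the housing: it leans 34 degrees (0.6 rad) from vertical towards the gauge's +x (the far side, away from the robot); y is the gauge's y. The frame does not turn with the knob. Any grip across the diameter will do
- dial_ring (a point): centre of the dark dial ring (68 mm, 3 mm thick) on the sloping face, 31 mm below the knob's centre along its axis; 13 mm clear below the knob (20 mm thick neck). Clockwise = a negative turn about z (out of the face). The knob turns freely (0.03 N m friction) through an unknown play of up to 0.7 rad before it drives the click shaft, which starts resting in a click: twelve clicks a turn, 30 degrees each
- stop_face (a point): centre of the face of the steel stop plate (56 mm wide, 62 mm high) that looks at the shaft's end; 80 mm in the gauge's +y at the start; each click moves it 0.5 mm along -y. Feel of a click: torque climbs to a peak of 0.3 to 0.5 N m, drops as the shaft jumps into the next click, then little until the next climb. Let go before the drop, it springs back; after, it stays
- shaft_mid (a point): middle of the dark shaft, 15 mm thick, 330 mm long along the gauge's y, clamped fast in two blue clamps up to 90 mm high: leave it. More on the knob: climbs begin 30 degrees of knob turn apart, each about 12 degrees long; between them it stays where it is left and may be turned back a little. Feel them in slow steps of 3 degrees or less, letting the torque settle: a quick turn skips over them
- lock (a joint): angle of the lock lever (rad): 0 leans 0.5 rad to the gauge's -x (robot's side), 1.0 leans 0.5 rad to the far side (+x), its end stop; starts within 0.1 of 0, stays where it is left (0.06 N m friction). It swings about an axis along the gauge's y at x = 0, y = -145 mm, 52 mm above the bench; its blue block is 70 mm in x, 50 mm in y, up to 55 mm above the bench
- lock_tip (a point): centre of the lever's red ball, 26 mm in diameter, at the end of a 10 mm thick steel rod, 80 mm from the lever's axis
- tin: bystander: steel tin of brass ferrules, 80 mm in diameter, 70 mm high, origin under its centre
- bottle: bystander: white plastic bottle, 50 mm in diameter, 140 mm high, origin under its centre
- mug: bystander: white mug of brushes and pens, 80 mm in diameter, 90 mm high and 180 mm with the brushes, origin under its centre
- driver: bystander: yellow-handled screwdriver lying on the bench, 170 mm long along its x, up to 32 mm thick; it lies between the robot and the rail

How it is judged:
By the outcome, as a careful person would: the job done as asked, in the order asked, and still so for the second after the job is handed in, with the robot touching nothing.
It also fails if it takes over 72 s, if anything falls off the work surface, if the arm or the gripper's body presses on something with over 40 N, if the wrist force passes 120 N, or if a joint passes its speed limit or range.

### The arm

A 6-joint arm with a two-finger parallel gripper is mounted at the origin on the work surface. World frame = base frame: x ahead of the robot, y to its left, z up, the work surface at z = 0. Lengths are in m, angles in rad, forces in N, time in s.
With the tool pointing down it reaches from about 0.375 to 0.925 m from the base axis. Payload 5.7 kg.
Tool frame: the origin (TCP) lies on the centre line of the jaws, within the pads' length; the fingertips stand 14 mm ahead of it and the grasp point (between the pads) lies 5 mm behind it; y points along the fingers, z is the direction in which the jaws open and shut, and the axes are right-handed (so a half turn about y gives the same grasp; the last joint's range is limited). The gripper opens to 88 mm and grips with 3 to 60 N. Pads are 20 mm wide; open, the fingers measure 115 mm over their backs; the gripper's body (75 mm by 178 mm) begins 61 mm behind the grasp point.
Start: joints at [-1.437, 0.359, 1.51, -0, 1.272, -0.115], TCP at [0.148, -0.581, 0.204] pointing down, gripper open.
Joint ranges: [-2.97, 2.97], [-1.01, 2.36], [0.21, 2.38], [-0.96, 4.11], [0.2, 2.71], [-2.98, 2.98]. Speed limits (rad/s): [2.39, 2.39, 3.14, 3.14, 3.14, 3.14].

### API

Orientations are given as a unit quaternion [w, x, y, z].
In Python, from cell import r gives the robot as it stands. The module is installed in compiled form; this text tells all that it offers.
- The arm moves only by the tool jog_arm, never from a script. Its argument "steps" is one flat list of numbers, 7 for each row, row after row: the gripper command: -1 is shut, 1 is fully open, values between are in proportion, then the shift along the tool's x, y, z in m, then the turn, a rotation vector about the tool's x, y, z in degrees. A call has 1 to 8 rows; each row shifts and turns the pose as measured when the row begins, along the tool's axes as they then stand; what a row does not reach is not made up. A row lasts 1/10 s, in which the tool goes at most 50 mm and 8.59 degrees, less where a joint would pass 70% of its speed; a pose out of reach is approached as far as the arm can. A call with a gripper value outside its range is refused whole. The fingers move at their own pace and stop on an object; the grip force is fixed at half the most. Time passes only in rows, so rows that do not move let the fingers close. It gives the time, the measured TCP pose, the force and the opening at its end, in the units of the state.
- r.observe(): the state, without advancing time (a new reading comes with each control period).
- r.capture(name): name is "side" or "top" or "wrist"; returns a dict with "color" (384x512x3 uint8, blue, green, red), "mtx" (3x3 intrinsics, pixels), "origin" and "attitude" of the camera in the world; the wrist camera has in their place "T_tool_cam" (4x4, takes a point from camera to tool coordinates, whose origin is the TCP and whose axes are the tool frame's). Camera axes: x right, y down, z forward; pixel columns grow to the right and rows downward; lengths in m; the calibration is good to about 2 mm. A picture is of the moment at which its call begins: read the wrist's pose just before it. There is no depth.
- r.hand_in(): hands the job in, once; it reports no verdict.
Trained networks look in the newest picture that a camera, given by its name, has taken for a name from the list of things; names that differ only in an ending like _2 or _b are one class to them, and where a whole thing is asked for, a point or a joint stands for the part that bears it (a point fixed in the world has none). Each returns a list of dicts, best first, with "conf" (0 to 1); they miss things now and then, are a little off and sometimes report something else, mostly with a low value. They report only what shows in the picture. A call takes as long as a camera call.
- r.spot_in(name, camera): "bbox" ([centre column, centre row, width, height] in pixels, round what is visible of it).
- r.regions_of(name, camera): "pixels" (384x512 bool, what is visible of it) and "bbox" ([centre column, centre row, width, height] in pixels, round what is visible of it).
- r.place_of(name, camera): "uv" ([column, row] in pixels: a listed point, or the origin of a listed thing).
The state is a dict: "t": time; "q": joint angles; "joint_velocities": joint speeds; "joint_torque": joint torques, N m; "ee_pos": TCP position; "orientation": TCP orientation; "force": force on the tool from outside, world axes, zero at the start; "moment": the same for the moment, N m; "finger_gap": finger opening in m.
Only numpy, scipy, OpenCV 4.12 (cv2) and the standard library are available. Lean on these libraries where they do the work, as an engineer would, in place of code of your own. Each camera call takes 0.05 s, during which the arm holds its last target.

## Working session

There is one attempt and no reset: what is moved stays moved. The work goes in short steps, Python scripts to look and compute and a tool call to move; the robot and the scene stay as the last step left them, time stands still between calls to the robot, and variables do not carry over. Pictures are saved under pics/ and viewed, and the job is handed in when it is done.

Besides the shell and the picture viewer there is one more tool, called after "Request:" as name(argument=value, ...) on one line, values as JSON. jog_arm: Moves the arm, as the interface text tells. Its arguments: {"type":"object","properties":{"steps":{"type":"array","items":{"type":"number"}}},"required":["steps"]}

```bash
mkdir -p pics; cat > h.py <<'E'
import numpy as np,cv2
from cell import r
from scipy.spatial.transform import Rotation as R
def rot(q): return R.from_quat([q[1],q[2],q[3],q[0]])
def att(a):
    a=np.array(a,float)
    return a if a.shape==(3,3) else rot(a).as_matrix()
def cam(name):
    s=r.observe(); c=r.capture(name)
    if name=='wrist':
        T=np.array(c['T_tool_cam']); Rt=rot(s['orientation']).as_matrix()
        return c, np.array(s['ee_pos'])+Rt@T[:3,3], Rt@T[:3,:3]
    return c, np.array(c['origin']), att(c['attitude'])
def ray(c,Rc,uv):
    K=np.array(c['mtx']); d=Rc@np.linalg.solve(K,[uv[0],uv[1],1.]); return d/np.linalg.norm(d)
def proj(c,o,Rc,p):
    k=np.array(c['mtx'])@(Rc.T@(np.array(p)-o)); return k[:2]/k[2]
E
python3 - <<'E'
from h import *
print(r.observe())
for n in ['side','top']:
    c,o,Rc=cam(n); cv2.imwrite(f'pics/{n}0.png',c['color']); print(n,c['mtx'],o,Rc)
    for t in ['gauge','knob_grip','dial_ring','stop_face','shaft_mid','lock_tip','tin','bottle','mug','driver']:
        print(t,[(np.round(x['uv'],1),round(x['conf'],2)) for x in r.place_of(t,n)][:2])
E
```

```text
{'t': 0.0, 'q': array([-1.43710394e+00,  3.59479000e-01,  1.51142316e+00, -9.90310763e-06,
        1.27251120e+00, -1.15118307e-01]), 'joint_velocities': array([-5.46813479e-04,  4.61928546e-05, -1.53359461e-03, -3.58358202e-05,
        1.34699927e-03, -8.67362103e-04]), 'joint_torque': array([-1.86529913e-03, -5.15375090e+01, -2.70720792e+01,  6.74879760e-02,
        3.52447713e-02, -1.53095052e-04]), 'ee_pos': array([ 0.14763157, -0.58080403,  0.20292865]), 'orientation': array([ 0.08773279, -0.08775144,  0.70228524, -0.70099792]), 'force': array([ 0.13972646, -0.15147388,  0.40819822]), 'moment': array([-0.02723584,  0.03610587,  0.01640563]), 'finger_gap': 0.08802936828005849}
side [[350.90379479   0.         256.48142724]
 [  0.         350.90379479 188.19160577]
 [  0.           0.           1.        ]] [0.20911127 0.50587729 0.73366069] [[-0.7906726  -0.44802218  0.41726846]
 [-0.61209792  0.59310298 -0.52303441]
 [-0.01315215 -0.66895813 -0.74318372]]
gauge []
knob_grip []
dial_ring [(array([252.6, 181.8]), 0.76)]
stop_face [(array([250.8, 224. ]), 0.64), (array([248.5, 172.
[... 376 characters left out ...]
27 188.94748819]
 [  0.           0.           1.        ]] [0.41876799 0.10951371 0.92612116] [[ 0.02946572 -0.98269114  0.1828931 ]
 [-0.99926228 -0.03346816 -0.01883548]
 [ 0.02463056 -0.18220318 -0.98295236]]
gauge [(array([273.5, 206.1]), 0.82), (array([316.1, 134.7]), 0.52)]
knob_grip [(array([272.6, 183. ]), 0.97)]
dial_ring [(array([274.9, 192.8]), 0.84)]
stop_face [(array([238.8, 207.6]), 0.65)]
shaft_mid [(array([171.1, 220.4]), 0.8)]
lock_tip [(array([344.5, 198.6]), 0.44), (array([194.5, 266.1]), 0.24)]
tin [(array([312.1, 135.8]), 0.62)]
bottle [(array([276.6, 251. ]), 0.67), (array([274.3, 180.4]), 0.5)]
mug [(array([173.3, 176.7]), 0.92)]
driver [(array([192.8, 266. ]), 0.74)]
```

View pics/side0.png

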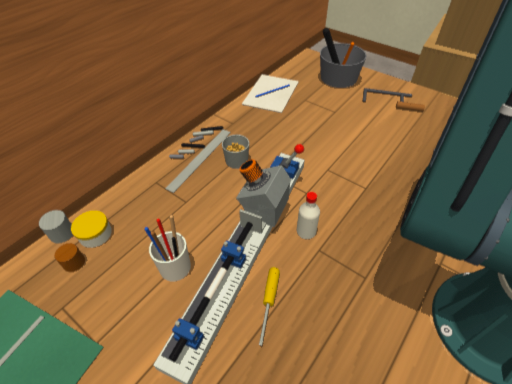

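View pics/top0.png

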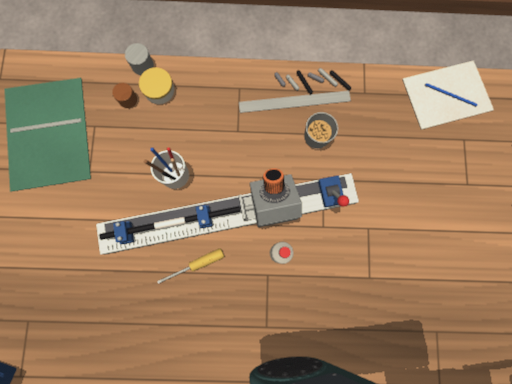

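```bash
python3 - <<'E'
import cv2
t=cv2.imread('pics/top0.png'); s=cv2.imread('pics/side0.png')
cv2.imwrite('pics/t1.png',cv2.resize(t[160:260,220:370],None,fx=5,fy=5,interpolation=cv2.INTER_CUBIC))
cv2.imwrite('pics/t2.png',cv2.resize(t[180:260,85:215],None,fx=5,fy=5,interpolation=cv2.INTER_CUBIC))
cv2.imwrite('pics/s1.png',cv2.resize(s[130:240,220:330],None,fx=5,fy=5,interpolation=cv2.INTER_CUBIC))
E
```

```text
(no output)
```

View pics/t1.png

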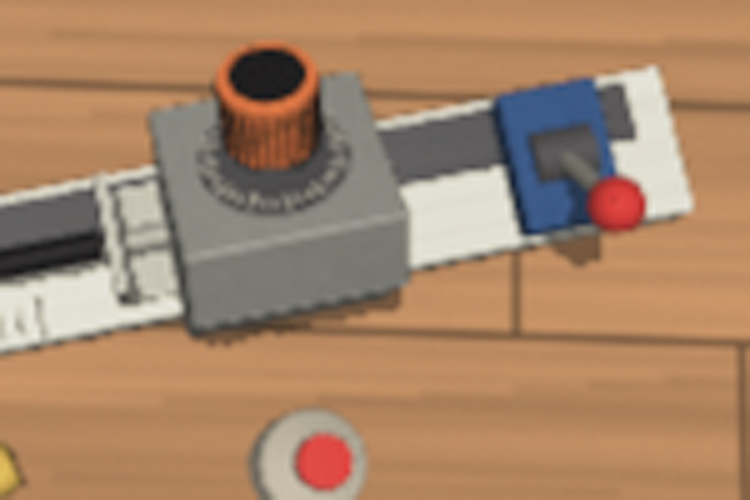

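View pics/t2.png

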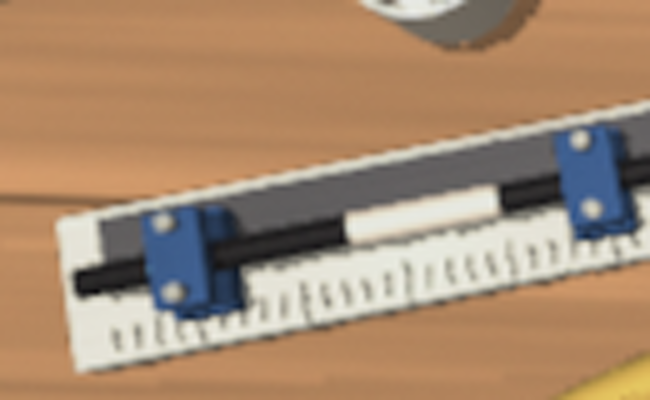

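View pics/s1.png

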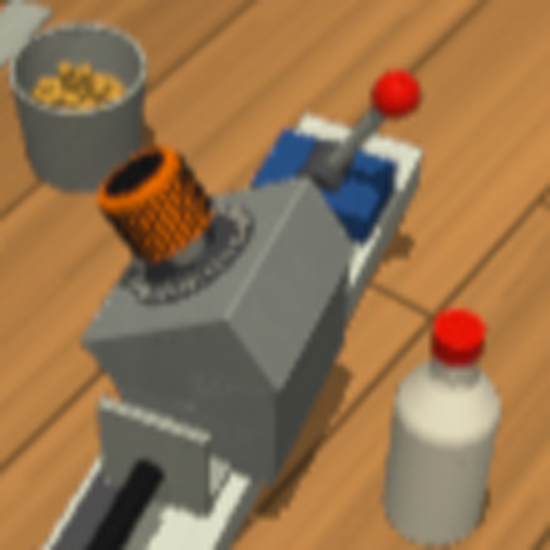

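```bash
cat > fit.py <<'E'
from h import *
from scipy.optimize import least_squares
C={n:cam(n) for n in ['top','side']}
obs=[('top',(351.6,173.4),'c',(.0375,-.21,.03)),('top',(358.4,202.4),'c',(-.0375,-.21,.03)),('top',(96.4,223.4),'c',(.0375,.43,.03)),('top',(100.4,253.8),'c',(-.0375,.43,.03)),
('top',(274.9,192.8),'k',0.),('top',(272.6,183),'k',.031),('top',(273.4,175),'k',.049),('side',(252.6,181.8),'k',0.),('side',(248,164.4),'k',.049),
('top',(343.2,200.6),'l',0),('side',(299.2,148.6),'l',0)]
ax=np.array([np.sin(.6),0,np.cos(.6)])
def G(p): return R.from_euler('z',p[2]).as_matrix(),np.array([p[0],p[1],0])
def loc(p,k,a):
    if k=='c': return np.array(a)
    if k=='k': return np.array([p[3],0,p[4]])+a*ax
    th=-.5+p[5]; return np.array([.08*np.sin(th),-.145,.052+.08*np.cos(th)])
def f(p):
    M,o=G(p); e=[]
    for n,uv,k,a in obs:
        c,oc,Rc=C[n]; e+=list(proj(c,oc,Rc,M@loc(p,k,a)+o)-uv)
    return np.array(e)
def go():
    s=least_squares(f,[.5,0,.1,0,.12,0],loss='soft_l1')
    p=s.x; M,o=G(p)
    return p,M,o
if __name__=='__main__':
    p,M,o=go()
    print('p',np.round(p,4)); print(f(p).reshape(-1,2).round(1))
    print('ring',M@loc(p,'k',0.)+o,'knob',M@loc(p,'k',.031)+o,'axis',M@ax,'ball',M@loc(p,'l',0)+o)
    c,oc,Rc=C['top']
    for n,uv,z in [('tin',(321,131),.07),('bottle',(283.5,252),.14),('mug',(168,168),.09)]:
        d=ray(c,Rc,uv); print(n,oc+d*(z-oc[2])/d[2])
    import json; json.dump(p.tolist(),open('p.json','w'))
E
python3 fit.py
```

```text
p [0.5493 0.0512 0.2287 0.0141 0.1219 0.0449]
[[ 0.2 -0. ]
 [ 0.7 -0.1]
 [-0.8 -0.2]
 [-1.   0.4]
 [-0.2 -0.9]
 [ 1.3 -0.9]
 [ 0.   1.1]
 [ 5.8 -0.8]
 [-0.6  1.2]
 [ 0.   0.2]
 [-0.4  0.3]]
ring [0.56300636 0.05434251 0.12188218] knob [0.58005444 0.05831111 0.14746759] axis [0.54993831 0.12801945 0.82533561] ball [ 0.5479456  -0.09804046  0.12385841]
tin [ 0.72768959 -0.05955083  0.07      ]
bottle [0.43167921 0.03437761 0.14      ]
mug [0.61676215 0.30137956 0.09      ]
```

```bash
python3 - <<'E'
from h import *
s=r.observe(); M=rot(s['orientation']).as_matrix(); print(M.round(3)); q=s['q']
y=np.degrees(np.arctan2(M[1,2],M[0,2])); print(y, np.degrees([q[0]+q[5],q[0]-q[5]]))
y=-np.array([0.54993831,0.12801945,0.82533561])
# frames: y fixed; rotate about
E
```

```text
[[-0.969 -0.     0.246]
 [-0.246  0.    -0.969]
 [-0.    -1.    -0.   ]]
-75.74530470415607 [-88.93567526 -75.74532493]
```

```bash
cat >> h.py <<'E'
import json
def delta(pos=None,M=None):
    s=r.observe(); A=rot(s['orientation']).as_matrix()
    if pos is not None: print('shift',(A.T@(np.array(pos)-s['ee_pos'])*1000).round(1),'mm')
    if M is not None: print('turn',np.degrees(R.from_matrix(A.T@M).as_rotvec()).round(2))
    print('t',s['t'],'q',s['q'].round(3),'ee',s['ee_pos'].round(4),'F',s['force'].round(1),'M',s['moment'].round(2),'gap',round(s['finger_gap'],4))
AX=np.array([0.54993831,0.12801945,0.82533561]); KN=np.array([0.58005444,0.05831111,0.14746759])
gy=R.from_euler('z',.2287).as_matrix()@[0,1,0]
TG=np.column_stack([np.cross(-AX,gy),-AX,gy])
E
python3 -c "
from h import *
print(TG)
delta(KN+AX*.12+[0,0,.1],TG)"
```

```text
[[ 0.80384547 -0.54993831 -0.22671156]
 [ 0.18711313 -0.12801945  0.97396194]
 [-0.56464247 -0.82533561  0.        ]]
shift [-644.3 -142.7 -512.3] mm
turn [ -52.87 -170.91    0.53]
t 1.2 q [-1.437  0.359  1.51  -0.     1.272 -0.115] ee [ 0.1477 -0.5815  0.2037] F [-0.5  0.2 -0.5] M [ 0.02  0.06 -0.05] gap 0.088
```

Request:
jog_arm(steps=[1,0,-0.048,0,0,0,0,1,0,-0.048,0,0,0,0,1,0,-0.047,0,0,0,0,1,-0.036,0,-0.0285,0,0,0,1,-0.036,0,-0.0285,0,0,0,1,-0.036,0,-0.0285,0,0,0,1,-0.036,0,-0.0285,0,0,0,1,-0.036,0,-0.0285,0,0,0])

```text
t: 2.0
ee_pos: [0.2886, -0.3991, 0.3525]
orientation: [-0.085, 0.084, -0.701, 0.703]
force: [1.6, -0.9, -0.4]
finger_gap: 0.0879
```

Request:
jog_arm(steps=[1,-0.036,0,-0.0285,0,0,0,1,-0.036,0,-0.0285,0,0,0,1,-0.036,0,-0.0285,0,0,0,1,-0.036,0,-0.0285,0,0,0,1,-0.036,0,-0.0285,0,0,0,1,-0.036,0,-0.0285,0,0,0,1,-0.036,0,-0.0285,0,0,0,1,-0.036,0,-0.0285,0,0,0])

```text
t: 2.8
ee_pos: [0.5213, -0.0959, 0.3542]
orientation: [-0.086, 0.082, -0.7, 0.705]
force: [0.4, -0.7, -0.3]
finger_gap: 0.0877
```

```bash
python3 -c "
from h import *
delta(KN+AX*.12+[0,0,.1],TG)"
```

```text
shift [-161.1    7.5 -135.5] mm
turn [ -53.49 -171.48    0.89]
t 2.8 q [-0.309  0.148  1.433 -0.004  1.553  1.024] ee [ 0.5213 -0.0959  0.3542] F [ 0.4 -0.7 -0.3] M [ 0.01 -0.02 -0.03] gap 0.0877
```

Request:
jog_arm(steps=[1,-0.036,0,-0.03,0,0,0,1,-0.036,0,-0.03,0,0,0,1,-0.036,0,-0.03,0,0,0,1,-0.036,0,-0.03,0,0,0,1,0,0,0,0,-8.5,0,1,0,0,0,0,-8.5,0,1,0,0,0,0,-8.5,0,1,0,0,0,0,-8.5,0])

```text
t: 3.6
ee_pos: [0.64, 0.0702, 0.352]
orientation: [-0.291, 0.288, -0.643, 0.648]
force: [-0.0, 0.9, -0.6]
finger_gap: 0.0881
```

Request:
jog_arm(steps=[1,0,0,0,0,-8.5,0,1,0,0,0,0,-8.5,0,1,0,0,0,0,-8.5,0,1,0,0,0,0,-8.5,0,1,0,0,0,0,-8.5,0,1,0,0,0,0,-8.5,0,1,0,0,0,0,-8.5,0,1,0,0,0,0,-8.5,0])

```text
t: 4.4
ee_pos: [0.6395, 0.0708, 0.3509]
orientation: [-0.602, 0.604, -0.367, 0.372]
force: [0.1, -0.4, 0.6]
finger_gap: 0.0876
```

Request:
jog_arm(steps=[1,0,0,0,0,-8.5,0,1,0,0,0,0,-8.5,0,1,0,0,0,0,-8.5,0,1,0,0,0,0,-8.5,0,1,0,0,0,0,-8.5,0,1,0,0,0,0,-8.5,0])

```text
t: 5.0
ee_pos: [0.639, 0.0708, 0.3503]
orientation: [-0.702, 0.705, -0.069, 0.072]
force: [-0.6, -0.3, -0.0]
finger_gap: 0.0879
```

```bash
python3 -c "
from h import *
delta(KN+AX*.12+[0,0,.1],TG)"
```

```text
shift [6.3 3.8 4.3] mm
turn [ -7.07 -23.83  34.05]
t 5.0 q [ 0.006  0.333  1.194 -0.005  1.61  -1.366] ee [0.639  0.0708 0.3503] F [-0.6 -0.3 -0. ] M [ 0.05 -0.19  0.05] gap 0.0879
```

Request:
jog_arm(steps=[1,0,0,0,-1.4,-4.7,6.8,1,0,0,0,-1.4,-4.7,6.8,1,0,0,0,-1.4,-4.7,6.8,1,0,0,0,-1.4,-4.7,6.8,1,0,0,0,-1.4,-4.7,6.8,1,0,0,0,0,0,0])

```text
t: 5.6
ee_pos: [0.6354, 0.0703, 0.3486]
orientation: [-0.645, 0.692, -0.134, -0.296]
force: [0.3, 1.2, -0.4]
finger_gap: 0.0876
```

```bash
python3 - <<'E'
from h import *
delta(KN+AX*.06,TG)
c,o,Rc=cam('wrist'); cv2.imwrite('pics/w1.png',c['color'])
for n,uvs in [('knob_grip',0),('dial_ring',0),('lock_tip',0)]:
    P={'knob_grip':KN,'dial_ring':KN-.031*AX,'lock_tip':[0.5479456,-0.09804046,0.12385841]}[n]
    print(n,proj(c,o,Rc,P),[(x['uv'],x['conf']) for x in r.place_of(n,'wrist')])
print('cap',proj(c,o,Rc,KN+.018*AX))
E
```

```text
shift [ 70.  136.4   0. ] mm
turn [ 0.01  0.72 -1.31]
t 5.6 q [ 0.063  0.763  0.632 -0.137  2.358 -1.816] ee [0.6354 0.0703 0.3486] F [ 0.3  1.2 -0.4] M [ 0.12 -0.42 -0.02] gap 0.0876
knob_grip [261.88661655 214.8497533 ] [([257.4, 220.5], 0.72)]
dial_ring [261.87593819 207.14646625] [([260.7, 205.9], 0.85)]
lock_tip [163.86303529 173.31025381] [([160.5, 175.9], 0.81)]
cap [261.89356829 219.86468422]
```

View pics/w1.png

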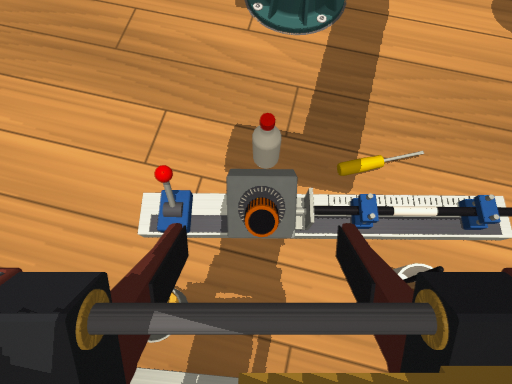

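Request:
jog_arm(steps=[1,0.035,0.02,0,0,0.4,-0.7,1,0.035,0.02,0,0,0.3,-0.6,1,0,0.032,0,0,0,0,1,0,0.032,0,0,0,0,1,0,0.032,0,0,0,0,1,0,0,0,0,0,0])

```text
t: 6.4
ee_pos: [0.6187, 0.0639, 0.2186]
orientation: [-0.654, 0.701, -0.116, -0.26]
force: [-0.8, -0.3, 0.3]
finger_gap: 0.0878
```

```bash
python3 - <<'E'
from h import *
delta(KN-AX*.003,TG)
c,o,Rc=cam('wrist'); cv2.imwrite('pics/w2.png',c['color'])
print('cap',proj(c,o,Rc,KN+.018*AX),[(x['uv'],x['conf']) for x in r.place_of('knob_grip','wrist')],proj(c,o,Rc,KN))
E
```

```text
shift [ 3.1 84.   3.5] mm
turn [ 0.06 -1.05  3.3 ]
t 6.4 q [ 0.052  0.728  0.958 -0.101  1.989 -1.746] ee [0.6187 0.0639 0.2186] F [-0.8 -0.3  0.3] M [ 0.1  -0.35 -0.03] gap 0.0878
cap [266.07394747 200.67214599] [([262.1, 196.9], 0.98)] [265.81701794 192.98646494]
```

View pics/w2.png

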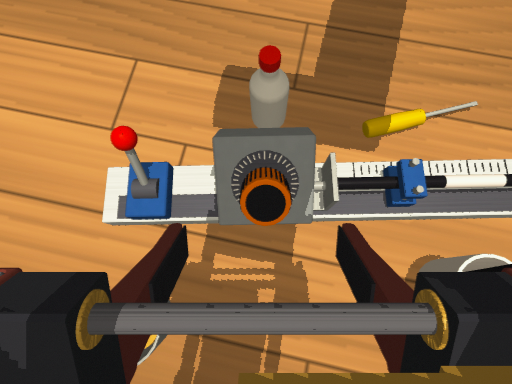

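Request:
jog_arm(steps=[1,0,0.01,0,0,-0.5,1.7,1,0,0.01,0,0,-0.5,1.6,1,0,0,0,0,0,0])

```text
t: 6.8
ee_pos: [0.6168, 0.0619, 0.21]
orientation: [-0.648, 0.698, -0.125, -0.279]
force: [0.1, -0.6, 0.7]
finger_gap: 0.0879
```

```bash
python3 - <<'E'
from h import *
delta(KN-AX*.003,TG)
E
```

```text
shift [ 3.9 75.3  5.1] mm
turn [ 0.23 -0.11  0.96]
t 6.8 q [ 0.053  0.758  0.94  -0.111  2.017 -1.764] ee [0.6168 0.0619 0.21  ] F [ 0.1 -0.6  0.7] M [ 0.15 -0.37  0.02] gap 0.0879
```

Request:
jog_arm(steps=[1,0.002,0.025,0.0025,0.2,0,0.5,1,0.002,0.025,0.0025,0,0,0.4,1,0,0.02,0,0,0,0,1,0,0,0,0,0,0])

```text
t: 7.2
ee_pos: [0.584, 0.0591, 0.1476]
orientation: [-0.647, 0.696, -0.129, -0.282]
force: [-0.7, -0.6, -0.1]
finger_gap: 0.0881
```

```bash
python3 - <<'E'
from h import *
delta(KN-AX*.003,TG)
E
```

```text
shift [-3.3  5.4  0.1] mm
turn [ 0.08 -0.12  0.28]
t 7.2 q [ 0.052  0.763  1.092 -0.105  1.873 -1.747] ee [0.584  0.0591 0.1476] F [-0.7 -0.6 -0.1] M [ 0.14 -0.35 -0.  ] gap 0.0881
```

Request:
jog_arm(steps=[1,-0.003,0.005,0,0,0,0.3,1,0,0,0,0,0,0])

```text
t: 7.4
ee_pos: [0.5801, 0.0581, 0.1456]
orientation: [-0.647, 0.696, -0.131, -0.284]
force: [-0.1, -0.2, -0.8]
finger_gap: 0.0876
```

```bash
python3 - <<'E'
from h import *
delta(KN-AX*.003,TG)
E
```

```text
shift [-1.1  1.5  0.3] mm
turn [ 0.1  -0.12  0.02]
t 7.4 q [ 0.051  0.762  1.102 -0.106  1.868 -1.747] ee [0.5801 0.0581 0.1456] F [-0.1 -0.2 -0.8] M [ 0.13 -0.34 -0.02] gap 0.0876
```

Request:
jog_arm(steps=[-1,0,0,0,0,0,0,-1,0,0,0,0,0,0,-1,0,0,0,0,0,0,-1,0,0,0,0,0,0,-1,0,0,0,0,0,0])

```text
t: 7.9
ee_pos: [0.5832, 0.0583, 0.148]
orientation: [-0.647, 0.697, -0.129, -0.282]
force: [0.1, -0.1, 0.4]
finger_gap: 0.0514
```

```bash
cat > m.py <<'E'
from h import *
import sys,os
s=r.observe(); A=rot(s['orientation']).as_matrix()
m=A.T@s['moment']; f=A.T@s['force']
if not os.path.exists('A0.npy'): np.save('A0.npy',A)
A0=np.load('A0.npy'); rv=np.degrees(R.from_matrix(A0.T@A).as_rotvec())
dp=A0.T@(s['ee_pos']-(KN-AX*.003))*1000
# tilt error of tool y vs -AX in current tool frame
tl=A.T@(-AX)
x=A.T@((KN-AX*.003)-s['ee_pos'])*1000
print('t %.2f ang %.1f  My %.3f q6 %.3f tau6 %.3f M'%(s['t'],rv[1],m[1],s['q'][5],s['joint_torque'][5]),m.round(2),'F',f.round(1),'gap %.4f'%s['finger_gap'],'corr shift',x.round(1),'tilt rx %.2f rz %.2f'%(np.degrees(tl[2]),-np.degrees(tl[0])))
E
python3 m.py
```

```text
t 7.90 ang 0.0  My 0.016 q6 -1.747 tau6 0.008 M [ 0.02  0.02 -0.35] F [-0.2 -0.4 -0.1] gap 0.0514 corr shift [-2.3  5.2  0.7] tilt rx 0.15 rz 0.36
```

Request:
jog_arm(steps=[-1,-0.001,0.003,0,0,0,0,-1,0,0,0,0,0,0,-1,0,0,0,0,0,0])

```text
t: 8.2
ee_pos: [0.5813, 0.0579, 0.1464]
orientation: [-0.647, 0.697, -0.128, -0.281]
force: [0.1, 0.3, 0.1]
finger_gap: 0.0414
```

```bash
rm A0.npy; python3 m.py;python3 m.py
```

```text
t 8.20 ang 0.0  My 0.022 q6 -1.747 tau6 0.009 M [-0.01  0.02 -0.52] F [ 0.1 -0.2  0.2] gap 0.0414 corr shift [-1.6  2.7  0.7] tilt rx 0.16 rz 0.47
t 8.20 ang 0.0  My 0.022 q6 -1.747 tau6 0.009 M [-0.01  0.02 -0.52] F [ 0.1 -0.2  0.2] gap 0.0414 corr shift [-1.6  2.7  0.7] tilt rx 0.16 rz 0.47
```

Request:
jog_arm(steps=[-1,0,0,0,0,0,0,-1,0,0,0,0,0,0])

```text
t: 8.4
ee_pos: [0.5813, 0.0579, 0.1463]
orientation: [-0.647, 0.697, -0.128, -0.281]
force: [1.3, 0.2, 1.0]
finger_gap: 0.0415
```

```bash
rm A0.npy; python3 m.py; python3 - <<'E'
from h import *
c,o,Rc=cam('wrist'); cv2.imwrite('pics/w3.png',c['color'])
E
```

```text
t 8.40 ang 0.0  My -0.009 q6 -1.747 tau6 0.009 M [-0.01 -0.01 -0.42] F [ 0.5 -1.5 -0.1] gap 0.0415 corr shift [-1.6  2.7  0.7] tilt rx 0.17 rz 0.48
```

View pics/w3.png

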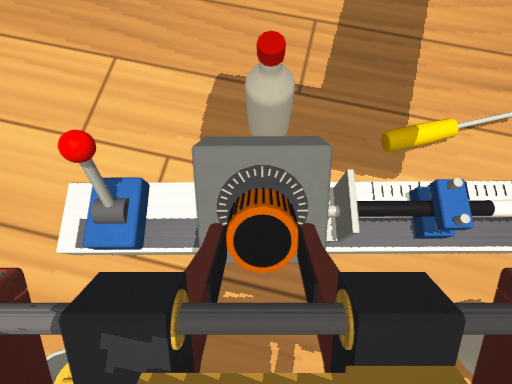

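```bash
python3 - <<'E'
from h import *
c,o,Rc=cam('wrist')
s=r.observe();A=rot(s['orientation']).as_matrix();p=s['ee_pos']
print('cap',proj(c,o,Rc,KN+.018*AX))
for a in [(0,0,0),(0,.014,.0208),(.01,.014,.0208),(-.01,.014,.0208),(0,.014,-.0208)]: print(a,proj(c,o,Rc,p+A@np.array(a)))
print(A.T@(o-p))
img=cv2.resize(c['color'][170:300,160:360],None,fx=4,fy=4,interpolation=cv2.INTER_CUBIC);cv2.imwrite('pics/w4.png',img)
E
```

```text
cap [263.18394335 237.40451316]
(0, 0, 0) [261.99080528 226.74164442]
(0, 0.014, 0.0208) [292.05572984 218.36283309]
(0.01, 0.014, 0.0208) [291.63088597 231.57799242]
(-0.01, 0.014, 0.0208) [292.49273166 204.76948974]
(0, 0.014, -0.0208) [231.89028787 218.35161444]
[-0.08168487 -0.18117655 -0.00019939]
```

View pics/w4.png

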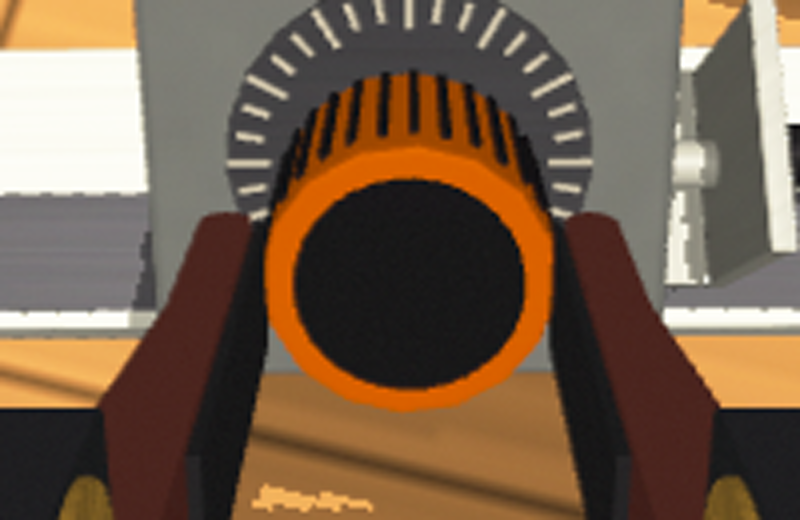

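Request:
jog_arm(steps=[-1,0,0,0,0,3,0,-1,0,0,0,0,0,0])

```text
t: 8.7
ee_pos: [0.5813, 0.0578, 0.1463]
orientation: [-0.644, 0.704, -0.145, -0.263]
force: [0.4, 0.4, 0.9]
finger_gap: 0.0414
```

```bash
python3 m.py
```

```text
t 8.70 ang 3.1  My -0.029 q6 -1.693 tau6 0.509 M [-0.05 -0.03 -0.47] F [-0.1 -1.   0.3] gap 0.0414 corr shift [-1.6  2.7  0.7] tilt rx 0.15 rz 0.48
```

Request:
jog_arm(steps=[-1,0,0,0,0,3,0,-1,0,0,0,0,0,0])

```text
t: 8.9
ee_pos: [0.5813, 0.0578, 0.1463]
orientation: [-0.64, 0.711, -0.162, -0.244]
force: [1.2, 0.0, 1.8]
finger_gap: 0.0418
```

```bash
python3 m.py
```

```text
t 8.90 ang 6.0  My -0.040 q6 -1.642 tau6 0.540 M [ 0.04 -0.04 -0.32] F [ 0.  -2.2 -0.3] gap 0.0418 corr shift [-1.7  2.7  0.6] tilt rx 0.13 rz 0.48
```

Request:
jog_arm(steps=[-1,0,0,0,0,3,0,-1,0,0,0,0,0,0])

```text
t: 9.1
ee_pos: [0.5813, 0.0577, 0.1464]
orientation: [-0.635, 0.716, -0.178, -0.227]
force: [1.4, -0.6, 1.2]
finger_gap: 0.0416
```

```bash
python3 m.py
```

```text
t 9.10 ang 8.8  My -0.002 q6 -1.593 tau6 0.546 M [ 0.02 -0.   -0.39] F [ 0.5 -1.7 -0.9] gap 0.0416 corr shift [-1.7  2.7  0.6] tilt rx 0.11 rz 0.49
```

Request:
jog_arm(steps=[-1,0,0,0,0,3,0,-1,0,0,0,0,0,0])

```text
t: 9.3
ee_pos: [0.5813, 0.0577, 0.1464]
orientation: [-0.631, 0.722, -0.193, -0.21]
force: [0.8, 0.0, 0.8]
finger_gap: 0.0421
```

```bash
python3 m.py
```

```text
t 9.30 ang 11.6  My 0.034 q6 -1.545 tau6 0.548 M [ 0.06  0.03 -0.45] F [ 0.3 -1.1 -0.1] gap 0.0421 corr shift [-1.7  2.7  0.6] tilt rx 0.09 rz 0.49
```

Request:
jog_arm(steps=[-1,0,0,0,0,3,0,-1,0,0,0,0,0,0])

```text
t: 9.5
ee_pos: [0.5813, 0.0577, 0.1464]
orientation: [-0.626, 0.727, -0.208, -0.192]
force: [-0.2, 0.9, 0.2]
finger_gap: 0.0418
```

```bash
python3 m.py
```

```text
t 9.50 ang 14.3  My -0.023 q6 -1.497 tau6 0.553 M [ 0.08 -0.02 -0.43] F [-0.3 -0.2  0.8] gap 0.0418 corr shift [-1.7  2.7  0.5] tilt rx 0.07 rz 0.48
```

Request:
jog_arm(steps=[-1,0,0,0,0,3,0,-1,0,0,0,0,0,0])

```text
t: 9.7
ee_pos: [0.5813, 0.0577, 0.1464]
orientation: [-0.621, 0.731, -0.222, -0.175]
force: [0.8, 0.1, 1.0]
finger_gap: 0.0417
```

```bash
python3 m.py
```

```text
t 9.70 ang 17.0  My -0.218 q6 -1.451 tau6 0.711 M [ 0.04 -0.22 -0.4 ] F [ 0.2 -1.3 -0. ] gap 0.0417 corr shift [-1.7  2.7  0.4] tilt rx 0.05 rz 0.49
```

Request:
jog_arm(steps=[-1,0,0,0,0,3,0,-1,0,0,0,0,0,0])

```text
t: 9.9
ee_pos: [0.5813, 0.0576, 0.1464]
orientation: [-0.616, 0.735, -0.236, -0.159]
force: [1.1, -0.5, 1.5]
finger_gap: 0.0416
```

```bash
python3 m.py
```

```text
t 9.90 ang 19.6  My -0.298 q6 -1.405 tau6 0.836 M [-0.01 -0.3  -0.44] F [ 0.2 -1.8 -0.7] gap 0.0416 corr shift [-1.7  2.7  0.4] tilt rx 0.04 rz 0.49
```

Request:
jog_arm(steps=[-1,0,0,0,0,3,0,-1,0,0,0,0,0,0])

```text
t: 10.1
ee_pos: [0.5813, 0.0576, 0.1464]
orientation: [-0.61, 0.738, -0.25, -0.142]
force: [0.7, -0.8, 1.7]
finger_gap: 0.0415
```

```bash
python3 m.py
```

```text
t 10.10 ang 22.2  My -0.406 q6 -1.359 tau6 0.916 M [ 0.05 -0.41 -0.45] F [-0.1 -1.7 -1.1] gap 0.0415 corr shift [-1.7  2.7  0.3] tilt rx 0.02 rz 0.49
```

Request:
jog_arm(steps=[-1,0,0,0,0,3,0,-1,0,0,0,0,0,0])

```text
t: 10.3
ee_pos: [0.5813, 0.0576, 0.1464]
orientation: [-0.604, 0.741, -0.264, -0.125]
force: [0.8, -0.6, 0.7]
finger_gap: 0.0418
```

```bash
python3 m.py
```

```text
t 10.30 ang 24.8  My -0.377 q6 -1.313 tau6 0.913 M [ 0.05 -0.38 -0.42] F [ 0.5 -0.9 -0.7] gap 0.0418 corr shift [-1.7  2.7  0.3] tilt rx 0.01 rz 0.49
```

Request:
jog_arm(steps=[-1,0,0,0,0,3,0,-1,0,0,0,0,0,0])

```text
t: 10.5
ee_pos: [0.5812, 0.0575, 0.1464]
orientation: [-0.598, 0.744, -0.278, -0.108]
force: [0.1, 0.7, 1.0]
finger_gap: 0.0417
```

```bash
python3 m.py
```

```text
t 10.50 ang 27.5  My -0.132 q6 -1.267 tau6 0.747 M [ 0.07 -0.13 -0.38] F [-0.6 -1.   0.4] gap 0.0417 corr shift [-1.7  2.7  0.2] tilt rx -0.01 rz 0.49
```

Request:
jog_arm(steps=[-1,0,0,0,0,3,0,-1,0,0,0,0,0,0])

```text
t: 10.7
ee_pos: [0.5813, 0.0575, 0.1464]
orientation: [-0.591, 0.746, -0.292, -0.09]
force: [0.6, 0.3, 1.5]
finger_gap: 0.0418
```

```bash
python3 m.py
```

```text
t 10.70 ang 30.2  My 0.086 q6 -1.220 tau6 0.426 M [ 0.11  0.09 -0.36] F [-0.4 -1.6 -0. ] gap 0.0418 corr shift [-1.8  2.7  0.2] tilt rx -0.03 rz 0.49
```

Request:
jog_arm(steps=[-1,0,0,0,0,3,0,-1,0,0,0,0,0,0])

```text
t: 10.9
ee_pos: [0.5812, 0.0575, 0.1465]
orientation: [-0.584, 0.748, -0.306, -0.073]
force: [1.3, -0.1, 2.5]
finger_gap: 0.0417
```

```bash
python3 m.py
```

```text
t 10.90 ang 32.9  My 0.054 q6 -1.174 tau6 0.532 M [ 0.1   0.05 -0.36] F [-0.1 -2.7 -0.5] gap 0.0417 corr shift [-1.7  2.7  0.2] tilt rx -0.06 rz 0.48
```

Request:
jog_arm(steps=[-1,0,0,0,0,3,0,-1,0,0,0,0,0,0])

```text
t: 11.1
ee_pos: [0.5812, 0.0574, 0.1465]
orientation: [-0.577, 0.75, -0.32, -0.055]
force: [0.9, -0.1, 0.9]
finger_gap: 0.0417
```

```bash
python3 m.py
```

```text
t 11.10 ang 35.5  My -0.001 q6 -1.127 tau6 0.537 M [ 0.16 -0.   -0.32] F [ 0.3 -1.2 -0.1] gap 0.0417 corr shift [-1.8  2.7  0.2] tilt rx -0.08 rz 0.47
```

Request:
jog_arm(steps=[-1,0,0,0,0,3,0,-1,0,0,0,0,0,0])

```text
t: 11.3
ee_pos: [0.5812, 0.0574, 0.1465]
orientation: [-0.569, 0.751, -0.333, -0.038]
force: [1.7, 0.5, 0.9]
finger_gap: 0.0415
```

```bash
python3 m.py
```

```text
t 11.30 ang 38.2  My -0.025 q6 -1.081 tau6 0.535 M [ 0.1  -0.03 -0.32] F [ 0.7 -1.8  0.7] gap 0.0415 corr shift [-1.7  2.7  0.1] tilt rx -0.09 rz 0.46
```

Request:
jog_arm(steps=[-1,0,0,0,0,3,0,-1,0,0,0,0,0,0])

```text
t: 11.5
ee_pos: [0.5812, 0.0574, 0.1465]
orientation: [-0.561, 0.751, -0.346, -0.021]
force: [1.7, 1.0, 1.6]
finger_gap: 0.0415
```

```bash
python3 m.py
```

```text
t 11.50 ang 40.8  My 0.018 q6 -1.035 tau6 0.534 M [ 0.17  0.02 -0.32] F [ 0.1 -2.4  0.8] gap 0.0415 corr shift [-1.7  2.7  0.1] tilt rx -0.11 rz 0.46
```

Request:
jog_arm(steps=[-1,0,0,0,0,3,0,-1,0,0,0,0,0,0])

```text
t: 11.7
ee_pos: [0.5811, 0.0574, 0.1465]
orientation: [-0.553, 0.752, -0.359, -0.003]
force: [1.8, -0.1, 0.9]
finger_gap: 0.0418
```

```bash
python3 m.py
```

```text
t 11.70 ang 43.5  My -0.007 q6 -0.988 tau6 0.533 M [ 0.13 -0.01 -0.33] F [ 1.  -1.7  0.3] gap 0.0418 corr shift [-1.7  2.6 -0. ] tilt rx -0.13 rz 0.45
```

Request:
jog_arm(steps=[-1,0,0,0,0,3,0,-1,0,0,0,0,0,0])

```text
t: 11.9
ee_pos: [0.5811, 0.0574, 0.1466]
orientation: [-0.545, 0.752, -0.371, 0.014]
force: [0.7, -0.4, 1.1]
finger_gap: 0.0418
```

```bash
python3 m.py
```

```text
t 11.90 ang 46.1  My -0.116 q6 -0.943 tau6 0.648 M [ 0.14 -0.12 -0.32] F [ 0.3 -1.2 -0.4] gap 0.0418 corr shift [-1.7  2.7 -0.1] tilt rx -0.15 rz 0.44
```

Request:
jog_arm(steps=[-1,0,0,0,0,3,0,-1,0,0,0,0,0,0])

```text
t: 12.1
ee_pos: [0.5811, 0.0574, 0.1466]
orientation: [-0.536, 0.751, -0.384, 0.031]
force: [0.8, 0.9, 0.0]
finger_gap: 0.0413
```

```bash
python3 m.py
```

```text
t 12.10 ang 48.7  My -0.239 q6 -0.897 tau6 0.780 M [ 0.1  -0.24 -0.37] F [-0.  -0.6  1.1] gap 0.0413 corr shift [-1.6  2.7 -0.1] tilt rx -0.16 rz 0.43
```

Request:
jog_arm(steps=[-1,0,0,0,0,3,0,-1,0,0,0,0,0,0])

```text
t: 12.3
ee_pos: [0.581, 0.0573, 0.1466]
orientation: [-0.527, 0.75, -0.396, 0.048]
force: [0.9, -0.4, 1.4]
finger_gap: 0.0418
```

```bash
python3 m.py
```

```text
t 12.30 ang 51.3  My -0.347 q6 -0.852 tau6 0.878 M [ 0.11 -0.35 -0.36] F [ 0.4 -1.6 -0.5] gap 0.0418 corr shift [-1.6  2.7 -0.2] tilt rx -0.18 rz 0.42
```

Request:
jog_arm(steps=[-1,0,0,0,0,3,0,-1,0,0,0,0,0,0])

```text
t: 12.5
ee_pos: [0.581, 0.0573, 0.1466]
orientation: [-0.518, 0.749, -0.408, 0.065]
force: [1.2, -0.1, 1.4]
finger_gap: 0.0417
```

```bash
python3 m.py
```

```text
t 12.50 ang 53.9  My -0.397 q6 -0.806 tau6 0.908 M [ 0.09 -0.4  -0.3 ] F [ 0.4 -1.8 -0.1] gap 0.0417 corr shift [-1.6  2.7 -0.2] tilt rx -0.19 rz 0.41
```

Request:
jog_arm(steps=[-1,0,0,0,0,3,0,-1,0,0,0,0,0,0])

```text
t: 12.7
ee_pos: [0.581, 0.0573, 0.1466]
orientation: [-0.509, 0.747, -0.419, 0.082]
force: [1.7, -0.7, 2.0]
finger_gap: 0.0419
```

```bash
python3 m.py
```

```text
t 12.70 ang 56.6  My -0.227 q6 -0.760 tau6 0.820 M [ 0.11 -0.23 -0.24] F [ 1.  -2.5 -0.4] gap 0.0419 corr shift [-1.6  2.7 -0.3] tilt rx -0.20 rz 0.41
```

Request:
jog_arm(steps=[-1,0,0,0,0,3,0,-1,0,0,0,0,0,0])

```text
t: 12.9
ee_pos: [0.581, 0.0573, 0.1466]
orientation: [-0.499, 0.745, -0.431, 0.1]
force: [0.9, 0.4, 1.6]
finger_gap: 0.0416
```

```bash
python3 m.py
```

```text
t 12.90 ang 59.2  My 0.098 q6 -0.713 tau6 0.405 M [ 0.14  0.1  -0.23] F [-0.2 -1.8  0. ] gap 0.0416 corr shift [-1.6  2.7 -0.3] tilt rx -0.22 rz 0.39
```

Request:
jog_arm(steps=[-1,0,0,0,0,3,0,-1,0,0,0,0,0,0,-1,0,0,0,0,3,0,-1,0,0,0,0,0,0])

```text
t: 13.3
ee_pos: [0.5809, 0.0573, 0.1467]
orientation: [-0.478, 0.74, -0.454, 0.134]
force: [0.6, 0.0, 1.3]
finger_gap: 0.0419
```

```bash
python3 m.py
```

```text
t 13.30 ang 64.6  My 0.003 q6 -0.620 tau6 0.520 M [ 0.21  0.   -0.26] F [-0.  -1.4 -0.3] gap 0.0419 corr shift [-1.5  2.7 -0.4] tilt rx -0.26 rz 0.36
```

Request:
jog_arm(steps=[-1,0,0,0,0,3,0,-1,0,0,0,0,0,0,-1,0,0,0,0,3,0,-1,0,0,0,0,0,0])

```text
t: 13.7
ee_pos: [0.5809, 0.0573, 0.1467]
orientation: [-0.456, 0.733, -0.476, 0.168]
force: [1.1, 0.2, 1.1]
finger_gap: 0.0417
```

```bash
python3 m.py
```

```text
t 13.70 ang 69.9  My 0.026 q6 -0.528 tau6 0.518 M [ 0.19  0.03 -0.12] F [ 0.2 -1.5  0.3] gap 0.0417 corr shift [-1.4  2.7 -0.4] tilt rx -0.28 rz 0.32
```

Request:
jog_arm(steps=[-1,0,0,0,0,3,0,-1,0,0,0,0,0,0])

```text
t: 13.9
ee_pos: [0.5808, 0.0573, 0.1467]
orientation: [-0.445, 0.729, -0.486, 0.185]
force: [1.6, 0.5, 0.8]
finger_gap: 0.0415
```

```bash
python3 m.py
```

```text
t 13.90 ang 72.5  My 0.001 q6 -0.481 tau6 0.518 M [ 0.17  0.   -0.12] F [ 0.1 -1.6  0.9] gap 0.0415 corr shift [-1.4  2.7 -0.5] tilt rx -0.29 rz 0.31
```

Request:
jog_arm(steps=[-1,0,0,0,0,3,0,-1,0,0,0,0,0,0])

```text
t: 14.1
ee_pos: [0.5808, 0.0573, 0.1467]
orientation: [-0.434, 0.724, -0.496, 0.202]
force: [0.8, 0.0, 1.1]
finger_gap: 0.0417
```

```bash
python3 m.py
```

```text
t 14.10 ang 75.2  My -0.022 q6 -0.435 tau6 0.567 M [ 0.19 -0.02 -0.16] F [ 0.2 -1.4 -0. ] gap 0.0417 corr shift [-1.4  2.7 -0.5] tilt rx -0.30 rz 0.29
```

Request:
jog_arm(steps=[-1,0,0,0,0,3,0,-1,0,0,0,0,0,0])

```text
t: 14.3
ee_pos: [0.5808, 0.0573, 0.1467]
orientation: [-0.423, 0.719, -0.506, 0.218]
force: [0.4, -0.2, 1.3]
finger_gap: 0.0417
```

```bash
python3 m.py
```

```text
t 14.30 ang 77.8  My -0.192 q6 -0.390 tau6 0.723 M [ 0.15 -0.19 -0.15] F [ 0.1 -1.2 -0.5] gap 0.0417 corr shift [-1.3  2.7 -0.5] tilt rx -0.31 rz 0.27
```

Request:
jog_arm(steps=[-1,0,0,0,0,3,0,-1,0,0,0,0,0,0])

```text
t: 14.5
ee_pos: [0.5808, 0.0573, 0.1468]
orientation: [-0.411, 0.714, -0.516, 0.234]
force: [0.4, 1.2, 0.8]
finger_gap: 0.042
```

```bash
python3 m.py
```

```text
t 14.50 ang 80.4  My -0.304 q6 -0.344 tau6 0.835 M [ 0.18 -0.3  -0.16] F [-1.  -1.   0.3] gap 0.0420 corr shift [-1.3  2.7 -0.6] tilt rx -0.32 rz 0.26
```

Request:
jog_arm(steps=[-1,0,0,0,0,3,0,-1,0,0,0,0,0,0])

```text
t: 14.7
ee_pos: [0.5807, 0.0573, 0.1467]
orientation: [-0.399, 0.709, -0.525, 0.251]
force: [1.4, -0.0, 1.4]
finger_gap: 0.0419
```

```bash
python3 m.py
```

```text
t 14.70 ang 83.0  My -0.395 q6 -0.299 tau6 0.896 M [ 0.21 -0.4  -0.09] F [ 0.4 -1.9  0.3] gap 0.0419 corr shift [-1.2  2.6 -0.6] tilt rx -0.33 rz 0.24
```

Request:
jog_arm(steps=[-1,0,0,0,0,3,0,-1,0,0,0,0,0,0])

```text
t: 14.9
ee_pos: [0.5807, 0.0573, 0.1468]
orientation: [-0.387, 0.703, -0.534, 0.267]
force: [1.0, -0.5, 1.1]
finger_gap: 0.0416
```

```bash
python3 m.py
```

```text
t 14.90 ang 85.6  My -0.311 q6 -0.253 tau6 0.860 M [ 0.16 -0.31 -0.16] F [ 0.7 -1.3  0. ] gap 0.0416 corr shift [-1.1  2.6 -0.6] tilt rx -0.33 rz 0.22
```

Request:
jog_arm(steps=[-1,0,0,0,0,3,0,-1,0,0,0,0,0,0])

```text
t: 15.1
ee_pos: [0.5807, 0.0573, 0.1468]
orientation: [-0.374, 0.697, -0.543, 0.283]
force: [0.9, 0.5, 1.3]
finger_gap: 0.0417
```

```bash
python3 m.py
```

```text
t 15.10 ang 88.3  My -0.128 q6 -0.207 tau6 0.617 M [ 0.19 -0.13 -0.15] F [-0.3 -1.6  0.1] gap 0.0417 corr shift [-1.1  2.7 -0.7] tilt rx -0.34 rz 0.21
```

Request:
jog_arm(steps=[-1,0,0,0,0,3,0,-1,0,0,0,0,0,0])

```text
t: 15.3
ee_pos: [0.5807, 0.0573, 0.1468]
orientation: [-0.362, 0.69, -0.551, 0.299]
force: [1.4, 0.6, 1.1]
finger_gap: 0.0417
```

```bash
python3 m.py
```

```text
t 15.30 ang 91.0  My 0.009 q6 -0.160 tau6 0.494 M [ 0.13  0.01 -0.07] F [-0.2 -1.7  0.7] gap 0.0417 corr shift [-1.1  2.7 -0.7] tilt rx -0.35 rz 0.18
```

Request:
jog_arm(steps=[-1,0,0,0,0,3,0,-1,0,0,0,0,0,0])

```text
t: 15.5
ee_pos: [0.5806, 0.0573, 0.1468]
orientation: [-0.349, 0.683, -0.56, 0.315]
force: [1.5, -0.3, 1.4]
finger_gap: 0.0413
```

```bash
python3 m.py
```

```text
t 15.50 ang 93.6  My -0.002 q6 -0.113 tau6 0.514 M [ 0.21 -0.   -0.04] F [ 0.6 -2.   0.4] gap 0.0413 corr shift [-1.   2.7 -0.7] tilt rx -0.35 rz 0.16
```

Request:
jog_arm(steps=[-1,0,0,0,0,3,0,-1,0,0,0,0,0,0,-1,0,0,0,0,3,0,-1,0,0,0,0,0,0])

```text
t: 15.9
ee_pos: [0.5806, 0.0574, 0.1468]
orientation: [-0.322, 0.667, -0.575, 0.346]
force: [0.9, 0.7, 1.7]
finger_gap: 0.042
```

```bash
python3 m.py
```

```text
t 15.90 ang 98.9  My 0.048 q6 -0.021 tau6 0.512 M [ 0.21  0.05 -0.04] F [-0.4 -2.  -0.2] gap 0.0420 corr shift [-0.9  2.6 -0.8] tilt rx -0.36 rz 0.12
```

Request:
jog_arm(steps=[-1,0,0,0,0,3,0,-1,0,0,0,0,0,0])

```text
t: 16.1
ee_pos: [0.5806, 0.0574, 0.1469]
orientation: [-0.309, 0.659, -0.583, 0.361]
force: [1.7, 0.3, 1.1]
finger_gap: 0.0414
```

```bash
python3 m.py
```

```text
t 16.10 ang 101.6  My 0.038 q6 0.025 tau6 0.512 M [ 0.14  0.04 -0.02] F [-0.  -1.8  0.8] gap 0.0414 corr shift [-0.9  2.7 -0.8] tilt rx -0.37 rz 0.10
```

Request:
jog_arm(steps=[-1,0,0,0,0,3,0,-1,0,0,0,0,0,0])

```text
t: 16.3
ee_pos: [0.5805, 0.0574, 0.1469]
orientation: [-0.296, 0.65, -0.59, 0.377]
force: [2.0, 0.6, 1.1]
finger_gap: 0.0417
```

```bash
python3 m.py
```

```text
t 16.30 ang 104.2  My 0.062 q6 0.072 tau6 0.515 M [0.19 0.06 0.  ] F [-0.4 -2.1  1.1] gap 0.0417 corr shift [-0.8  2.6 -0.8] tilt rx -0.36 rz 0.08
```

Request:
jog_arm(steps=[-1,0,0,0,0,3,0,-1,0,0,0,0,0,0])

```text
t: 16.5
ee_pos: [0.5805, 0.0574, 0.1469]
orientation: [-0.282, 0.642, -0.596, 0.391]
force: [0.9, -0.6, 1.8]
finger_gap: 0.0417
```

```bash
python3 m.py
```

```text
t 16.50 ang 106.8  My -0.127 q6 0.117 tau6 0.668 M [ 0.13 -0.13  0.01] F [ 0.9 -1.9 -0.1] gap 0.0417 corr shift [-0.8  2.7 -0.8] tilt rx -0.37 rz 0.05
```

Request:
jog_arm(steps=[-1,0,0,0,0,3,0,-1,0,0,0,0,0,0])

```text
t: 16.7
ee_pos: [0.5805, 0.0575, 0.1469]
orientation: [-0.268, 0.633, -0.603, 0.406]
force: [0.8, -0.2, 1.9]
finger_gap: 0.0418
```

```bash
python3 m.py
```

```text
t 16.70 ang 109.4  My -0.245 q6 0.163 tau6 0.796 M [ 0.12 -0.24 -0.01] F [ 0.5 -2.  -0.3] gap 0.0418 corr shift [-0.7  2.7 -0.8] tilt rx -0.37 rz 0.04
```

Fourth climb is under way; drop expected around 116–121.

Request:
jog_arm(steps=[-1,0,0,0,0,3,0,-1,0,0,0,0,0,0])

```text
t: 16.9
ee_pos: [0.5805, 0.0575, 0.1469]
orientation: [-0.255, 0.623, -0.609, 0.42]
force: [1.8, 0.0, 1.4]
finger_gap: 0.0418
```

```bash
python3 m.py
```

```text
t 16.90 ang 112.0  My -0.330 q6 0.208 tau6 0.880 M [ 0.15 -0.33  0.01] F [ 0.1 -2.1  0.7] gap 0.0418 corr shift [-0.6  2.7 -0.9] tilt rx -0.37 rz 0.02
```

Request:
jog_arm(steps=[-1,0,0,0,0,3,0,-1,0,0,0,0,0,0])

```text
t: 17.1
ee_pos: [0.5805, 0.0575, 0.1469]
orientation: [0.241, -0.613, 0.614, -0.434]
force: [0.2, 0.1, 1.6]
finger_gap: 0.0416
```

```bash
python3 m.py
```

```text
t 17.10 ang 114.7  My -0.337 q6 0.254 tau6 0.886 M [ 0.19 -0.34  0.01] F [ 0.3 -1.5 -0.6] gap 0.0416 corr shift [-0.6  2.7 -0.8] tilt rx -0.37 rz 0.01
```

Request:
jog_arm(steps=[-1,0,0,0,0,3,0,-1,0,0,0,0,0,0])

```text
t: 17.3
ee_pos: [0.5805, 0.0575, 0.1469]
orientation: [0.226, -0.603, 0.62, -0.448]
force: [0.6, -0.7, 1.6]
finger_gap: 0.0418
```

```bash
python3 m.py
```

```text
t 17.30 ang 117.3  My -0.165 q6 0.300 tau6 0.741 M [ 0.14 -0.17 -0.01] F [ 1.  -1.6 -0. ] gap 0.0418 corr shift [-0.5  2.7 -0.9] tilt rx -0.37 rz -0.01
```

Request:
jog_arm(steps=[-1,0,0,0,0,3,0,-1,0,0,0,0,0,0])

```text
t: 17.5
ee_pos: [0.5804, 0.0575, 0.1469]
orientation: [0.212, -0.593, 0.625, -0.462]
force: [1.0, 0.0, 1.1]
finger_gap: 0.0417
```

```bash
python3 m.py
```

```text
t 17.50 ang 120.0  My 0.126 q6 0.347 tau6 0.384 M [0.12 0.13 0.12] F [ 0.1 -1.5  0.3] gap 0.0417 corr shift [-0.5  2.7 -0.9] tilt rx -0.36 rz -0.03
```

Request:
jog_arm(steps=[-1,0,0,0,0,3,0,-1,0,0,0,0,0,0])

```text
t: 17.7
ee_pos: [0.5805, 0.0575, 0.1469]
orientation: [0.197, -0.582, 0.63, -0.476]
force: [1.9, 1.1, 1.9]
finger_gap: 0.0421
```

```bash
python3 m.py
```

```text
t 17.70 ang 122.6  My -0.031 q6 0.393 tau6 0.497 M [ 0.09 -0.03  0.07] F [-0.9 -2.8  0.2] gap 0.0421 corr shift [-0.4  2.7 -0.9] tilt rx -0.36 rz -0.06
```

Request:
jog_arm(steps=[-1,0,0,0,0,2,0,-1,0,0,0,0,0,0])

```text
t: 17.9
ee_pos: [0.5804, 0.0576, 0.1469]
orientation: [0.188, -0.575, 0.632, -0.484]
force: [0.5, 0.6, 1.9]
finger_gap: 0.0416
```

```bash
python3 m.py
```

```text
t 17.90 ang 124.3  My 0.013 q6 0.422 tau6 0.356 M [0.13 0.01 0.12] F [-0.  -1.9 -0.7] gap 0.0416 corr shift [-0.4  2.7 -0.9] tilt rx -0.35 rz -0.07
```

Request:
jog_arm(steps=[1,0,0,0,0,0,0,1,0,0,0,0,0,0,1,0,0,0,0,0,0,1,0,0,0,0,0,0,1,0,0,0,0,0,0,1,0,0,0,0,0,0])

```text
t: 18.5
ee_pos: [0.5799, 0.0575, 0.1461]
orientation: [0.19, -0.577, 0.632, -0.482]
force: [-0.5, -0.1, -0.2]
finger_gap: 0.0854
```

```bash
python3 m.py
```

```text
t 18.50 ang 123.9  My 0.052 q6 0.415 tau6 -0.041 M [0.3  0.05 0.15] F [ 0.2  0.4 -0.2] gap 0.0854 corr shift [-0.4  1.6 -0.8] tilt rx -0.29 rz -0.03
```

Request:
jog_arm(steps=[1,0,-0.03,0,0,0,0,1,0,-0.045,0,0,0,0,1,0,-0.045,0,0,0,0,1,0,-0.03,0,0,0,0,1,0,0,0,0,0,0])

```text
t: 19.0
ee_pos: [0.6617, 0.0773, 0.273]
orientation: [0.188, -0.578, 0.632, -0.48]
force: [-0.7, 0.1, 0.0]
finger_gap: 0.0876
```

```bash
python3 - <<'E'
from h import *
import json
p=np.load('A0.npy')
for n in ['top','side','wrist']:
    c,o,Rc=cam(n); cv2.imwrite(f'pics/{n}5.png',c['color'])
t0=cv2.imread('pics/top0.png');t1=cv2.imread('pics/top5.png')
a=np.vstack([cv2.resize(t[170:230,225:305],None,fx=5,fy=5,interpolation=cv2.INTER_CUBIC) for t in (t0,t1)])
cv2.imwrite('pics/cmp.png',a[:600])
G=R.from_euler('z',.2287).as_matrix(); o=np.array([.5493,.0512,0])
M=np.column_stack([np.cross([0,0,-1],G[:,0]),[0,0,-1],G[:,0]])
delta(o+G@[-.085,-.145,.25],M)
E
```

```text
shift [204.6 128.5 -44. ] mm
turn [ 33.9  -32.85  10.33]
t 19.15 q [ 0.068  0.824  0.683 -0.117  2.235  0.387] ee [0.6585 0.0768 0.2691] F [ 0.8 -1.2  0.2] M [ 0.07 -0.24  0.05] gap 0.0876
```

View pics/cmp.png

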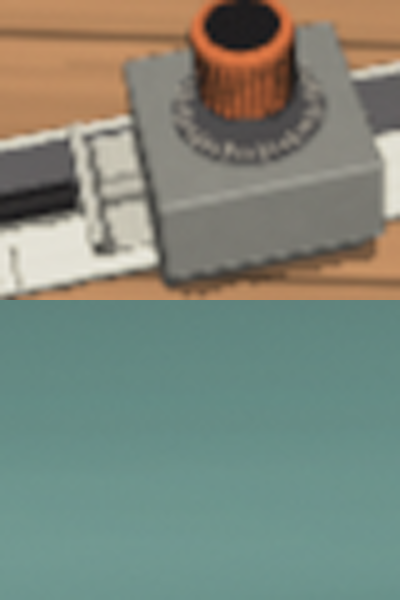

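View pics/side5.png

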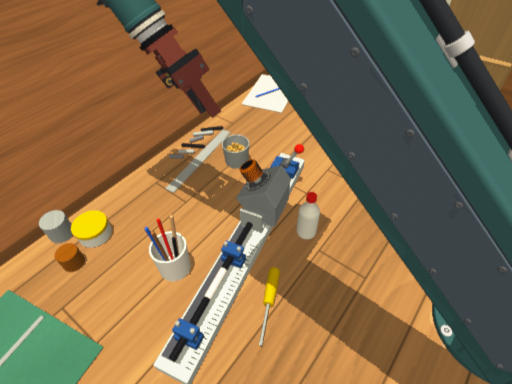

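```bash
python3 - <<'E'
from h import *
a=cv2.imread('pics/side0.png');b=cv2.imread('pics/side5.png')
print(np.abs(a.astype(int)-b)[200:250,230:275].sum())
cv2.imwrite('pics/cs.png',np.hstack([cv2.resize(x[200:245,232:275],None,fx=9,fy=9,interpolation=cv2.INTER_CUBIC) for x in (a,b)]))
p=json.load(open('p.json')); M=R.from_euler('z',p[2]).as_matrix();o=np.array([p[0],p[1],0])
c,oc,Rc=cam('side')
for y in (.08,.078): print(y,proj(c,oc,Rc,o+M@[0,y,.06]))
E
```

```text
159806
0.08 [250.0935157  223.13903191]
0.078 [250.45386954 222.51633784]
```

View pics/cs.png

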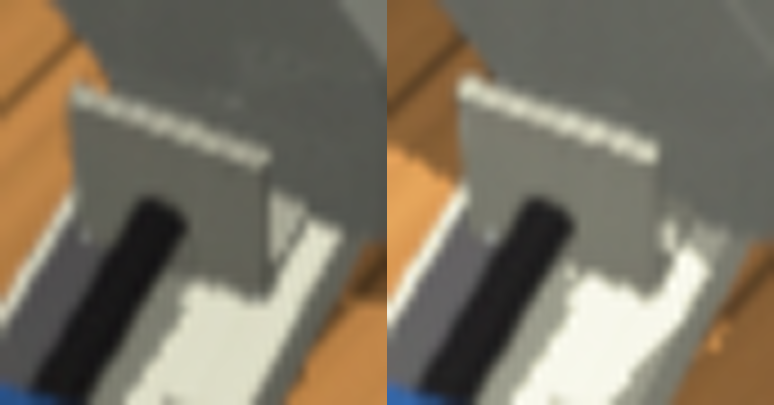

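Request:
jog_arm(steps=[-1,0,-0.02,0,5.7,-5.5,1.7,-1,0,0,0,5.7,-5.5,1.7,-1,0,0,0,5.7,-5.5,1.7,-1,0,0,0,5.7,-5.5,1.7,-1,0,0,0,5.7,-5.5,1.7,-1,0,0,0,5.7,-5.5,1.7,-1,0,0,0,0,0,0])

```text
t: 19.9
ee_pos: [0.6562, 0.0787, 0.2688]
orientation: [0.56, -0.559, 0.436, -0.429]
force: [-0.2, 0.3, 1.7]
finger_gap: 0.0352
```

```bash
cat > d.py <<'E'
from h import *
import sys
v=[float(x) for x in sys.argv[1:4]]
G=R.from_euler('z',.2287).as_matrix(); o=np.array([.5493,.0512,0])
M=np.column_stack([np.cross([0,0,-1],G[:,0]),[0,0,-1],G[:,0]])
delta(o+G@v,M)
s=r.observe(); print('gauge pos',(G.T@(s['ee_pos']-o)).round(4),'gauge F',(G.T@s['force']).round(1))
E
python3 d.py -.085 -.145 .25
```

```text
shift [ 142.7   18.7 -199. ] mm
turn [ 0.28  1.46 -0.43]
t 19.9 q [ 0.011  0.405  1.275  0.006  1.467 -0.244] ee [0.6562 0.0787 0.2688] F [-0.2  0.3  1.7] M [-0.03 -0.09 -0.04] gap 0.0352
gauge pos [0.1104 0.0026 0.2688] gauge F [-0.1  0.3  1.7]
```

Request:
jog_arm(steps=[-1,0.025,0,-0.034,0.3,1.5,-0.4,-1,0.025,0,-0.034,0,0,0,-1,0.025,0,-0.034,0,0,0,-1,0.025,0,-0.034,0,0,0,-1,0.025,0,-0.034,0,0,0,-1,0.02,0,-0.03,0,0,0,-1,0,0,0,0,0,0])

```text
t: 20.6
ee_pos: [0.4831, -0.1121, 0.2625]
orientation: [-0.543, 0.556, -0.453, 0.437]
force: [0.5, 0.3, 0.4]
finger_gap: 0.0007
```

```bash
python3 d.py -.085 -.145 .125; python3 - <<'E'
from h import *
c,o,Rc=cam('wrist'); cv2.imwrite('pics/w6.png',c['color'])
print(proj(c,o,Rc,[0.5479456,-0.09804046,0.12385841]),[(x['uv'],x['conf']) for x in r.place_of('lock_tip','wrist')])
E
```

```text
shift [  1.4 137.   20.4] mm
turn [ 1.6  -1.13 -0.34]
t 20.6 q [-0.359  0.172  1.623 -0.01   1.373 -0.566] ee [ 0.4831 -0.1121  0.2625] F [0.5 0.3 0.4] M [-0.01 -0.12 -0.02] gap 0.0007
gauge pos [-0.1015 -0.144   0.2625] gauge F [0.6 0.1 0.4]
[326.50993242 174.62178248] [([325.0, 172.8], 0.89)]
```

View pics/w6.png

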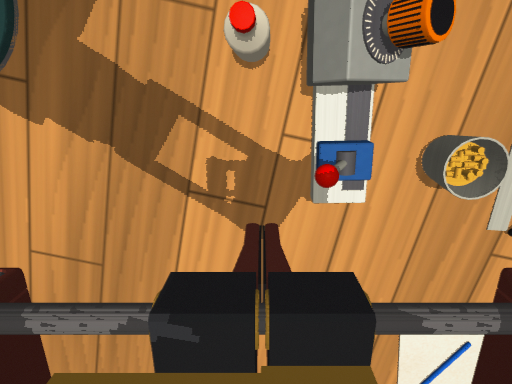

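Request:
jog_arm(steps=[-1,0,0.045,0.005,0.8,-0.6,-0.2,-1,0,0.045,0.005,0.8,-0.5,-0.1,-1,0,0.045,0,0,0,0,-1,0,0,0,0,0,0])

```text
t: 21.1
ee_pos: [0.5023, -0.1054, 0.1248]
orientation: [0.556, -0.552, 0.438, -0.441]
force: [-1.3, 0.2, -0.7]
finger_gap: 0.0008
```

```bash
python3 d.py -.07 -.145 .126
```

```text
shift [ 3.2 -1.1 11.3] mm
turn [-0.46  0.05  0.01]
t 21.1 q [-0.345  0.322  1.795  0.005  1.018 -0.577] ee [ 0.5023 -0.1054  0.1248] F [-1.3  0.2 -0.7] M [-0.04 -0.02  0.  ] gap 0.0008
gauge pos [-0.0813 -0.1418  0.1248] gauge F [-1.2  0.5 -0.7]
```

Request:
jog_arm(steps=[-1,0.003,0,0.01,0,0,0,-1,0,0,0.01,0,0,0,-1,0,0,0.01,0,0,0,-1,0,0,0.01,0,0,0,-1,0,0,0.01,0,0,0])

```text
t: 21.6
ee_pos: [0.562, -0.0955, 0.1316]
orientation: [0.557, -0.551, 0.435, -0.444]
force: [0.2, 0.5, -0.2]
finger_gap: 0.0005
```

```bash
python3 d.py .012 -.145 .126
```

```text
shift [-0.8  6.1 32.8] mm
turn [-0.86  0.1   0.22]
t 21.6 q [-0.293  0.383  1.673  0.005  1.071 -0.525] ee [ 0.562  -0.0955  0.1316] F [ 0.2  0.5 -0.2] M [-0.06 -0.11 -0.05] gap 0.0005
gauge pos [-0.0209 -0.1458  0.1316] gauge F [ 0.3  0.4 -0.2]
```

Request:
jog_arm(steps=[-1,0,0,0.008,0,0,0,-1,0,0,0.008,0,0,0])

```text
t: 21.8
ee_pos: [0.5807, -0.0917, 0.1335]
orientation: [0.558, -0.55, 0.434, -0.444]
force: [0.2, 0.0, -0.2]
finger_gap: 0.0004
```

```bash
python3 d.py .012 -.145 .126
```

```text
shift [-1.3  7.7 13.7] mm
turn [-1.02  0.11  0.3 ]
t 21.8 q [-0.277  0.403  1.634  0.005  1.087 -0.51 ] ee [ 0.5807 -0.0917  0.1335] F [ 0.2  0.  -0.2] M [-0.1  -0.15  0.04] gap 0.0004
gauge pos [-0.0018 -0.1462  0.1335] gauge F [ 0.2 -0.  -0.2]
```

Request:
jog_arm(steps=[-1,0,0.005,0.004,0,0,0,-1,0,0.002,0.003,0,0,0])

```text
t: 22.0
ee_pos: [0.5893, -0.0899, 0.1268]
orientation: [0.558, -0.55, 0.433, -0.445]
force: [-0.8, 0.4, 0.3]
finger_gap: 0.0002
```

```bash
python3 d.py .012 -.145 .126;  python3 - <<'E'
from h import *
for n in ['side','wrist']:
    c,o,Rc=cam(n); cv2.imwrite(f'pics/{n}7.png',c['color'])
E
```

```text
shift [-1.5  0.8  5. ] mm
turn [-1.1   0.13  0.34]
t 22.0 q [-0.27   0.42   1.624  0.004  1.078 -0.503] ee [ 0.5893 -0.0899  0.1268] F [-0.8  0.4  0.3] M [-0.09 -0.09  0.02] gap 0.0002
gauge pos [ 0.007  -0.1465  0.1268] gauge F [-0.7  0.6  0.3]
```

View pics/wrist7.png

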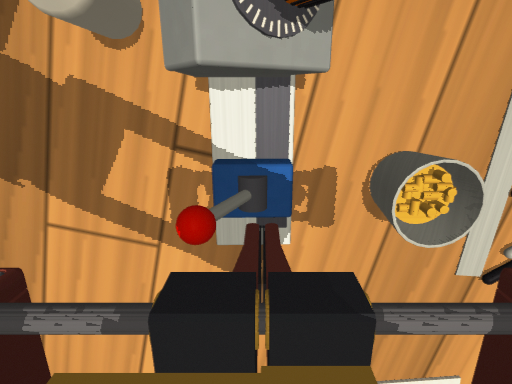

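```bash
python3 - <<'E'
from h import *
G=R.from_euler('z',.2287).as_matrix(); g=np.array([.5493,.0512,0])
rays=[]
for n in ['side','wrist']:
    c,o,Rc=cam(n); 
    x=r.place_of('lock_tip',n); print(n,[(k['uv'],k['conf']) for k in x][:2])
    im=c['color'].astype(int); m=((im[...,2]>150)&(im[...,1]<60)&(im[...,0]<60)).astype(np.uint8)
    k,l,st,ce=cv2.connectedComponentsWithStats(m)
    for i in range(1,k):
        if st[i,4]>15: print(ce[i],st[i])
    for th in (-.5,-.455,-.3,0,.5): print(th,proj(c,o,Rc,g+G@[.08*np.sin(th),-.145,.052+.08*np.cos(th)]))
    if n=='wrist': print('tcp',proj(c,o,Rc,r.observe()['ee_pos']))
E
```

```text
side [([298.7, 143.6], 0.55), ([215.8, 283.3], 0.52)]
[299.86206897 148.        ] [297 146   7   5  29]
[311.41428571 196.01428571] [307 192  10   9  70]
[163.67073171 236.8902439 ] [157 219  16  40  82]
-0.5 [299.89731867 149.67884759]
-0.455 [298.78374653 148.86722461]
-0.3 [294.73007189 146.34638053]
0 [286.29367359 142.88039239]
0.5 [272.64369532 141.87893894]
wrist []
[194.06521739 225.9375    ] [177 211  33  31 736]
-0.5 [192.89134141 222.01174966]
-0.455 [197.31311749 223.00900775]
-0.3 [214.09801239 225.81735793]
0 [251.0243496  227.95937151]
0.5 [309.14752994 221.35795894]
tcp [261.174352   227.11724854]
```

View pics/side7.png

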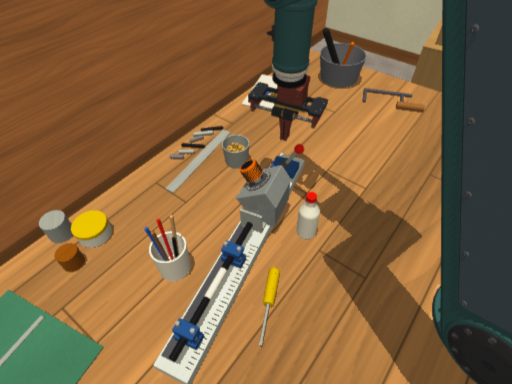

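```bash
python3 - <<'E'
from h import *
c,o,Rc=cam('side'); s=r.observe(); A=rot(s['orientation']).as_matrix()
for d in (-.05,0,.014): print(d,proj(c,o,Rc,s['ee_pos']+A[:,1]*d))
cv2.imwrite('pics/s8.png',cv2.resize(c['color'][80:190,230:340],None,fx=5,fy=5,interpolation=cv2.INTER_CUBIC))
print(s['ee_pos'],A.round(3))
E
```

```text
-0.05 [285.30740992 128.17466303]
0 [284.0901002  143.17691488]
0.014 [283.7668761  147.16036239]
[ 0.58898835 -0.09016313  0.12737582] [[ 0.228  0.02   0.973]
 [-0.974 -0.002  0.229]
 [ 0.006 -1.     0.02 ]]
```

View pics/s8.png

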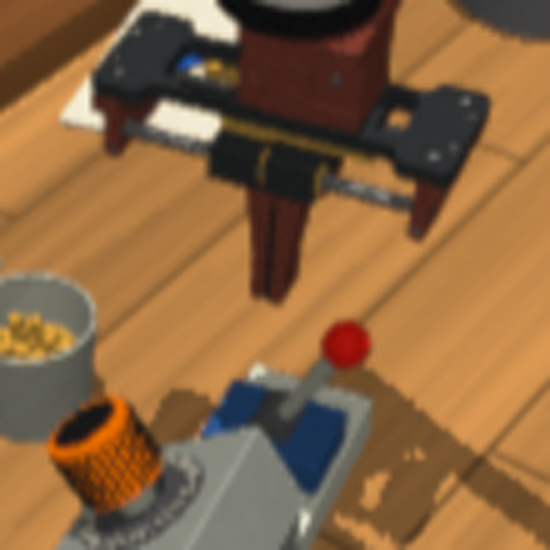

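Request:
jog_arm(steps=[-1,0,-0.02,0,0,0,0,-1,0,-0.01,-0.03,0,0,0,-1,0,0,-0.03,0,0,0,-1,0,0,-0.03,0,0,0,-1,0,0,0,-1,0,0])

```text
t: 22.85
ee_pos: [0.4968, -0.1113, 0.1566]
orientation: [-0.553, 0.555, -0.437, 0.441]
force: [0.3, 0.1, -0.2]
finger_gap: 0.0006
```

```bash
python3 d.py -.09 -.145 .098
```

```text
shift [-1.8 58.6 -2.1] mm
turn [-0.06  0.12  0.36]
t 22.85 q [-0.352  0.278  1.765 -0.005  1.094 -0.581] ee [ 0.4968 -0.1113  0.1566] F [ 0.3  0.1 -0.2] M [-0.03 -0.1   0.01] gap 0.0006
gauge pos [-0.088  -0.1464  0.1566] gauge F [ 0.3 -0.  -0.2]
```

Request:
jog_arm(steps=[-1,-0.001,0.03,0,0,0,0,-1,0,0.025,0,0,0,0,-1,0,0,0,0,0,0])

```text
t: 23.15
ee_pos: [0.5, -0.112, 0.1027]
orientation: [-0.553, 0.554, -0.435, 0.444]
force: [-0.9, 1.0, 0.9]
finger_gap: 0.0006
```

```bash
python3 d.py -.06 -.145 .098; python3 - <<'E'
from h import *
c,o,Rc=cam('side'); s=r.observe(); A=rot(s['orientation']).as_matrix()
for d in (-.01,0,.014): print(d,proj(c,o,Rc,s['ee_pos']+A[:,1]*d))
cv2.imwrite('pics/s9.png',cv2.resize(c['color'][80:190,240:350],None,fx=5,fy=5,interpolation=cv2.INTER_CUBIC))
E
```

```text
shift [-2.8  4.8 25. ] mm
turn [-0.36  0.01  0.58]
t 23.15 q [-0.351  0.35   1.822 -0.006  0.959 -0.576] ee [ 0.5    -0.112   0.1027] F [-0.9  1.   0.9] M [-0.02 -0.08 -0.03] gap 0.0006
gauge pos [-0.085  -0.1477  0.1027] gauge F [-0.6  1.2  0.9]
-0.01 [316.88073316 156.17448193]
0 [316.42472529 158.97149503]
0.014 [315.79879013 162.81079029]
```

View pics/s9.png

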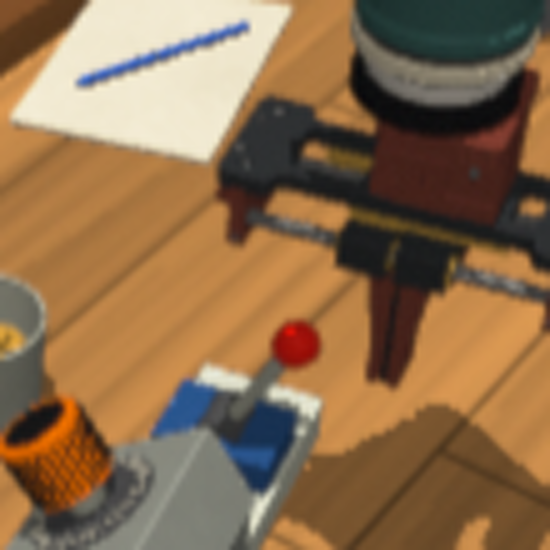

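Request:
jog_arm(steps=[-1,-0.003,0.005,0.008,0,0,0.5,-1,0,0.001,0.01,0,0,0,-1,0,0.001,0.01,0,0,0,-1,0,0.001,0.01,0,0,0])

```text
t: 23.6
ee_pos: [0.542, -0.1005, 0.099]
orientation: [0.556, -0.552, 0.436, -0.443]
force: [-1.8, -0.7, 0.6]
finger_gap: 0.0007
```

```bash
python3 d.py -.012 -.145 .1; python3 - <<'E'
from h import *
c,o,Rc=cam('side')
cv2.imwrite('pics/s10.png',cv2.resize(c['color'][80:190,240:350],None,fx=5,fy=5,interpolation=cv2.INTER_CUBIC))
E
```

```text
shift [-1.1 -0.7 29.5] mm
turn [-0.6  -0.    0.21]
t 23.6 q [-0.31   0.402  1.742  0.003  0.986 -0.54 ] ee [ 0.542  -0.1005  0.099 ] F [-1.8 -0.7  0.6] M [-0.14  0.17  0.03] gap 0.0007
gauge pos [-0.0415 -0.1461  0.099 ] gauge F [-1.9 -0.3  0.6]
```

View pics/s10.png

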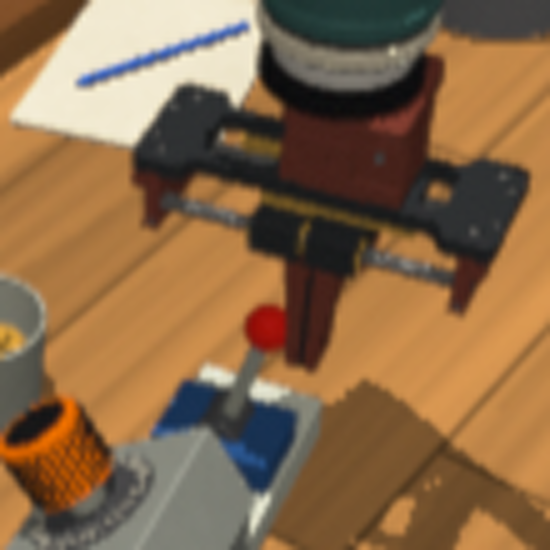

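Now the lever moves with the finger. Continue.

Request:
jog_arm(steps=[-1,-0.001,0,0.01,0,0,0,-1,0,0,0.009,0,0,0,-1,0,0.001,0.009,0,0,0])

```text
t: 23.95
ee_pos: [0.5736, -0.0924, 0.099]
orientation: [0.556, -0.551, 0.435, -0.444]
force: [-0.8, -0.2, 1.4]
finger_gap: 0.0004
```

```bash
python3 d.py .012 -.145 .1
```

```text
shift [-0.3 -0.7 20.9] mm
turn [-0.76  0.02  0.28]
t 23.95 q [-0.28   0.437  1.679  0.003  1.011 -0.511] ee [ 0.5736 -0.0924  0.099 ] F [-0.8 -0.2  1.4] M [-0.06  0.07 -0.03] gap 0.0004
gauge pos [-0.0088 -0.1453  0.099 ] gauge F [-0.8 -0.   1.4]
```

Request:
jog_arm(steps=[-1,0,0.001,0.005,0,0,0])

```text
t: 24.05
ee_pos: [0.5799, -0.091, 0.0981]
orientation: [0.557, -0.551, 0.435, -0.444]
force: [-1.5, 0.5, 0.5]
finger_gap: 0.0005
```

```bash
python3 d.py .012 -.145 .1
```

```text
shift [-0.4 -1.7 14.5] mm
turn [-0.81  0.03  0.29]
t 24.05 q [-0.275  0.445  1.667  0.003  1.014 -0.506] ee [ 0.5799 -0.091   0.0981] F [-1.5  0.5  0.5] M [-0.07 -0.03  0.02] gap 0.0005
gauge pos [-0.0024 -0.1454  0.0981] gauge F [-1.3  0.8  0.5]
```

Request:
jog_arm(steps=[-1,0,0,0.005,0,0,0,-1,0,0,0.004,0,0,0])

```text
t: 24.25
ee_pos: [0.5892, -0.0886, 0.0977]
orientation: [0.557, -0.551, 0.435, -0.444]
force: [-0.9, 0.4, -0.5]
finger_gap: 0.0003
```

```bash
python3 d.py .012 -.145 .1
```

```text
shift [-0.2 -2.2  4.9] mm
turn [-0.76  0.05  0.27]
t 24.25 q [-0.267  0.457  1.647  0.002  1.024 -0.497] ee [ 0.5892 -0.0886  0.0977] F [-0.9  0.4 -0.5] M [-0.08  0.08  0.04] gap 0.0003
gauge pos [ 0.0072 -0.1452  0.0977] gauge F [-0.8  0.6 -0.5]
```

Request:
jog_arm(steps=[-1,0,0,0.004,0,0,0])

```text
t: 24.35
ee_pos: [0.593, -0.0876, 0.0975]
orientation: [0.556, -0.551, 0.436, -0.443]
force: [-1.5, -0.1, -0.6]
finger_gap: 0.0004
```

```bash
python3 d.py .02 -.145 .1; python3 - <<'E'
from h import *
c,o,Rc=cam('side')
cv2.imwrite('pics/s11.png',cv2.resize(c['color'][80:190,240:350],None,fx=5,fy=5,interpolation=cv2.INTER_CUBIC))
E
```

```text
shift [-0.  -2.4  9. ] mm
turn [-0.71  0.05  0.25]
t 24.35 q [-0.263  0.462  1.638  0.002  1.029 -0.494] ee [ 0.593  -0.0876  0.0975] F [-1.5 -0.1 -0.6] M [-0.02  0.09 -0.05] gap 0.0004
gauge pos [ 0.0111 -0.1451  0.0975] gauge F [-1.5  0.2 -0.6]
```

View pics/s11.png

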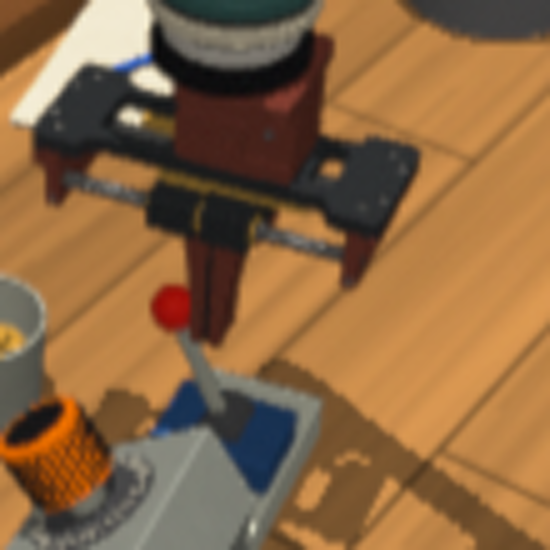

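Request:
jog_arm(steps=[-1,0,0,0.003,0,0,0,-1,0,0,0.003,0,0,0])

```text
t: 24.6
ee_pos: [0.5992, -0.0861, 0.0974]
orientation: [0.556, -0.551, 0.436, -0.443]
force: [-3.0, -1.1, 0.8]
finger_gap: 0.0009
```

```bash
python3 d.py .02 -.145 .1
```

```text
shift [-0.  -2.6  2.6] mm
turn [-0.69  0.04  0.24]
t 24.6 q [-0.258  0.47   1.624  0.002  1.035 -0.489] ee [ 0.5992 -0.0861  0.0974] F [-3.  -1.1  0.8] M [-0.27  0.51 -0.02] gap 0.0009
gauge pos [ 0.0175 -0.145   0.0974] gauge F [-3.2 -0.4  0.8]
```

Request:
jog_arm(steps=[-1,0,0,0.003,0,0,0])

```text
t: 24.7
ee_pos: [0.5994, -0.0859, 0.0972]
orientation: [0.555, -0.553, 0.437, -0.442]
force: [-12.9, -5.4, 8.4]
finger_gap: 0.0004
```

```bash
python3 d.py .02 -.145 .1
```

```text
shift [ 0.1 -2.8  2.3] mm
turn [-0.38  0.07  0.21]
t 24.7 q [-0.256  0.473  1.619 -0.     1.042 -0.486] ee [ 0.5994 -0.0859  0.0972] F [-12.9  -5.4   8.4] M [-0.91  1.98  0.01] gap 0.0004
gauge pos [ 0.0177 -0.1449  0.0972] gauge F [-13.8  -2.4   8.4]
```

Request:
jog_arm(steps=[-1,0,0,-0.01,0,0,0,-1,0,0,-0.02,0,0,0,-1,0,0,-0.02,0,0,0,-1,0,-0.04,-0.03,0,0,0,-1,0,-0.045,0,0,0,0,-1,0.04,-0.02,-0.02,0,0,0,-1,0.045,0,-0.01,0,0,0,-1,0.045,0,0,0,0,0])

```text
t: 25.5
ee_pos: [0.5174, -0.2359, 0.2063]
orientation: [0.558, -0.553, 0.433, -0.441]
force: [0.7, 0.1, -0.2]
finger_gap: 0.0003
```

Request:
jog_arm(steps=[-1,0.045,0,0,0,0,0,-1,0.045,0,0,0,0,0,-1,0.045,0,0,0,0,0,-1,0.045,0,0,0,0,0,-1,0,0,0,0,0,0])

```text
t: 26.0
ee_pos: [0.5617, -0.4249, 0.2104]
orientation: [0.557, -0.552, 0.43, -0.447]
force: [-0.3, 1.0, 0.5]
finger_gap: 0.0002
```

```bash
python3 - <<'E'
from h import *
G=R.from_euler('z',.2287).as_matrix(); g=np.array([.5493,.0512,0])
for n in ['top','side']:
    c,o,Rc=cam(n); cv2.imwrite(f'pics/{n}12.png',c['color'])
    print(n,[(k['uv'],k['conf']) for k in r.place_of('lock_tip',n)][:2],[(a,proj(c,o,Rc,g+G@[.08*np.sin(a-.5),-.145,.052+.08*np.cos(a-.5)]).round(1)) for a in (.9,.95,1.,1.05)])
    im=c['color'].astype(int); m=((im[...,2]>150)&(im[...,1]<60)&(im[...,0]<60)).astype(np.uint8)
    k,l,st,ce=cv2.connectedComponentsWithStats(m)
    for i in range(1,k):
        if st[i,4]>15: print(ce[i],st[i])
    for t in ['tin','bottle','mug','driver']: print(t,[(np.round(x['uv'],1),round(x['conf'],2)) for x in r.place_of(t,n)][:1])
s=r.observe();print(s['t'],s['ee_pos'],s['force'])
a=[cv2.imread(f'pics/{x}.png') for x in ('top0','top12','side0','side12')]
C=lambda t,y,x:cv2.resize(t[y:y+40,x:x+55],None,fx=7,fy=7,interpolation=cv2.INTER_CUBIC)
cv2.imwrite('pics/cmp2.png',np.vstack([np.hstack([C(a[0],180,225),C(a[1],180,225)]),np.hstack([C(a[2],203,228),C(a[3],203,228)])]))
E
```

```text
top [([336.7, 169.7], 0.69)] [(0.9, array([336.4, 172. ])), (0.95, array([335.8, 170.6])), (1.0, array([335.3, 169.3])), (1.05, array([334.7, 168. ]))]
[333.96875 169.40625] [330 164  10  10  32]
tin [(array([315.1, 134.6]), 0.6)]
bottle [(array([281.6, 251.3]), 0.63)]
mug [(array([176.2, 175.9]), 0.66)]
driver [(array([191.8, 269.8]), 0.81)]
side [([271.6, 138.3], 0.59)] [(0.9, array([275.2, 141.6])), (0.95, array([273.9, 141.7])), (1.0, array([272.6, 141.9])), (1.05, array([271.4, 142.1]))]
[272.2        140.87272727] [268 137   9   8  55]
[311.41428571 196.01428571] [307 192  10   9  70]
[163.7037037  237.01234568] [157 219  16  40  81]
tin [(array([237.2, 157.7]), 0.97)]
bottle [(array([306.1, 236.2]), 0.72)]
mug [(array([172.8, 266.1]), 0.61)]
driver [(array([268.6, 306.9]), 0.85)]
26.6 [ 0.56102488 -0.41807195  0.21088572] [1.27239186 0.57484031 0.12836223]
```

View pics/cmp2.png

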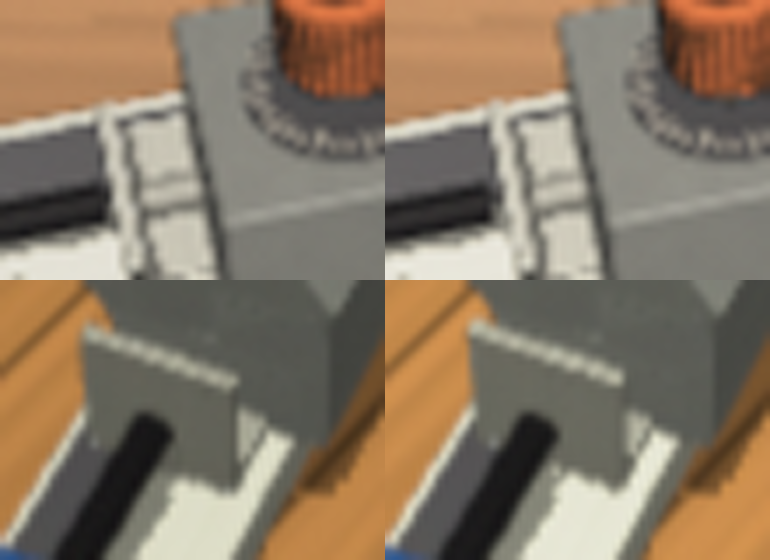

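View pics/top12.png

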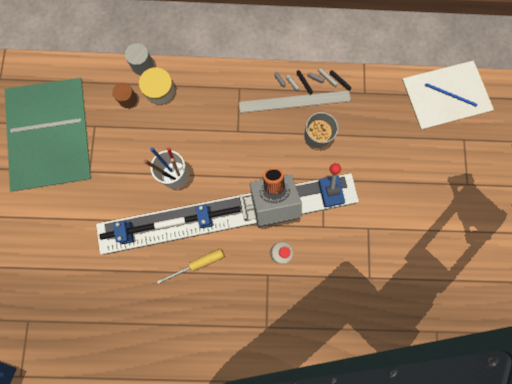

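View pics/side12.png

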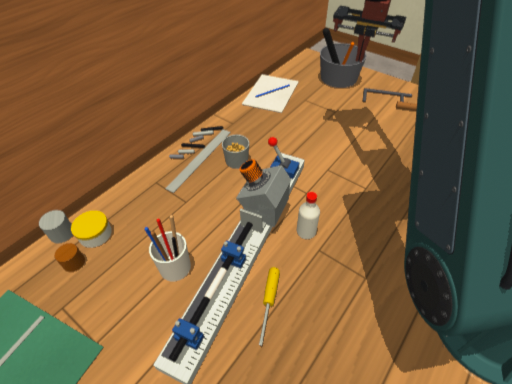

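```bash
python3 - <<'E'
from h import *
from scipy.optimize import minimize
G=R.from_euler('z',.2287).as_matrix(); g=np.array([.5493,.0512,0])
for n,(y0,y1,x0,x1) in {'top':(196,219,236,247),'side':(211,222,240,258)}.items():
    a,b=[cv2.GaussianBlur(cv2.cvtColor(cv2.imread(f'pics/{n}{k}.png'),cv2.COLOR_BGR2GRAY).astype(np.float32),(0,0),.8) for k in (0,12)]
    c,o,Rc=cam(n)
    z=.06
    d=proj(c,o,Rc,g+G@[0,.079,z])-proj(c,o,Rc,g+G@[0,.08,z])
    P=a[y0:y1,x0:x1]; Y,X=np.mgrid[y0:y1,x0:x1].astype(np.float32)
    e=[]
    ks=np.arange(-1,5,.25)
    for k in ks:
        q=cv2.remap(b,X+np.float32(d[0]*k),Y+np.float32(d[1]*k),cv2.INTER_CUBIC); e.append(np.corrcoef(q.ravel(),P.ravel())[0,1])
    print(n,'px/mm',d,'best mm',ks[np.argmax(e)],max(e))
E
```

```text
top px/mm [ 0.41477062 -0.08164327] best mm 2.0 0.9942669778927412
side px/mm [ 0.18032471 -0.31159297] best mm 2.0 0.9890792515883647
```

Both cameras show the stop moved back by 2.0 mm, so I'm handing in.

```bash
python3 -c "
from h import *
print(r.hand_in()); print(r.observe()['t'])"
```

```text
the job is handed in; nothing more can be done
None
the job is handed in; nothing more can be done
```

The job is done and handed in at about 26.7 s. The stop is backed off four clicks and the lock lever is over at its far end stop.

**Knob:** I gripped it along its axis and turned it clockwise in slow steps of 3° or less. After about 15° of free play I felt four climbs and drops, with drops at about 27°, 58°, 88° and 118°. I turned about 5° further, to where the torque was near zero, and let go. A comparison of before and after pictures from the top and side cameras, taken after the lever swing, puts the stop 2.0 mm back in both.

**Lock lever:** Only after that did I push the red ball across with the closed fingers until the end stop pushed back with about 14 N (16 N in all). In the last pictures the ball is within about 1.5 pixels of where the end stop puts it in both cameras (lever angle about 1.0).

**Bystanders:** The tin, bottle, mug and screwdriver look unmoved in the last pictures, and the arm stands clear of everything.

**Disagreements:**
- **Missed first push:** the first pass at the lever went over the ball without touching it. In the pictures the fingertips stood about 24 mm further back than the description gives. I went about 25 mm lower and the second push worked.
- **Knob grip:** because of this, only the upper part of the knob was probably held. The clicks still came about 30° apart, with no sign of slipping.
- **Finger opening:** it read 41.5 mm on the 44 mm knob. I did not find out why.

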